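# Close the rearing box with its thin glass slide lid

### The job

Close the rearing box with its thin glass slide lid, which lies flat between two slates on the pine shelf, its rear end under a leaf clip, with no room to take hold of it. Press gently on top, just enough that it follows, and draw it forward lying flat until its front end sticks out well over the shelf's front edge; pinch it there by its two long edges, lift it off and slide it under the box's lips fully home against the end stop. It is glass: never press or push it hard, do not drop it, and leave the other things where they are.

Things in the scene. Friction and masses are not known exactly. Their poses are not given: they have to be found in the camera images.
- lid_center (a point): Centre of the loose lid: frosted glass plate 120 mm long (x), 62 wide (y), 3 thick (z), about 56 g. Starts flat on the plank, rear (+x) end 5 to 12 mm from the back batten, slates 3 to 13 mm off its long sides. 7 to 13 N down on top, by hidden friction, drags it with the fingers; less slips. Read the force while pulling: it sags by some 3 N. Limits: 18 N lid on shelf, 25 N lid on box
- lid_front (a point): Middle of the lid's front short edge, the end towards the shelf's front; 60 mm in -x from lid_center, same axes
- shelf_edge (a point): Middle of the front edge of the fixed pine plank, on its top face, 85 mm above the bench. Plank 270 mm wide (y), 150 deep, 18 thick; x points back into the shelf. Open space before the edge down to the bench. At x = 150 a batten 22 mm high, on its middle a 28 mm wide steel leaf clip whose toe (x = 121 to 131) bears on the lid with 1 N. At x = 174, y = 112 an upright 235 mm tall with a tong
- box_mouth (a point): Middle of the top of the fixed rearing box's front wall, 85 mm above the bench, level with the two ledges for the lid; x points into the box. Clear box, black rims, 120 mm long (x), 74 wide (y). Ledges 7 mm wide along both sides, side rims 64.4 mm apart; lips over the ledges leave a slot 4.6 mm high and begin 14 mm behind the mouth. Rims and lips top out 9 mm above the ledges; the mouth is open
- box_home (a point): Where lid_center is when the lid is home: flat on the ledges, rear end at the end stop (115 mm behind the mouth). 55 mm behind box_mouth and 1.5 mm above it, same axes. The lid is 5 mm longer than the groove: when home its front end still projects 5 mm out of the mouth
- shelf: The pine shelf of shelf_edge (same axes; origin on the bench, 85 mm below shelf_edge)
- rearing_box: The box of box_mouth (same axes; origin on the bench, 85 mm below box_mouth)
- lid: The lid itself (same axes as lid_center; origin 1.5 mm below it)
- slate_a: Slate tile 132 x 56 x 10 mm, 0.2 kg, on the plank at the lid's left (+y) side; origin under its centre. To be left alone
- slate_b: The same on the lid's right (-y) side
- bowl: Glass feeding bowl, 80 mm across, 32 mm high, on the bench in the middle between shelf and box; origin under its centre. To be left alone
- mister: White plastic mister bottle, 64 mm across, 166 mm high, farther back in the middle; origin under its centre. To be left alone
- emitter: Black ceramic heat emitter standing on its face, 75 mm across, 99 mm high, also in the middle between shelf and box; origin under its centre. To be left alone
- hide: Brown resin rock hide, about 125 mm wide, 70 mm high, behind the rearing box; origin under its middle. To be left alone
There are look-alikes about, which are no part of the job. What is meant by the lid is not orange, purple or red, and is the larger of those in its own colour.

How it is judged:
On the way, in this order (a step that is already met when the one before it is completed fails the run):
1. the lid, still lying flat on the plank, sticks out at least 30 mm over the shelf's front edge (x of lid_front in the frame of shelf_edge below -0.03 m and x of lid_center in the frame of shelf_edge above -0.01 m and angle between lid_center's own z axis and vertical below 0.06 rad and z of lid_center in the frame of shelf_edge below 0.006 m and contact force between lid and shelf above 0.1 N), for 0.2 s.
2. the lid is held in the fingers, lifted clear of the plank (z of lid_center in the frame of shelf_edge above 0.012 m and contact force between lid and shelf below 0.01 N and contact force between the fingers and lid above 1 N), for 0.2 s.
At the end, for the whole second after the job is handed in: The lid lies in the box's grooves under the lips, pushed home: its rear end within 2.5 mm of the end stop, flat on the ledges within 3 mm, released (x of lid_center in the frame of box_home between -0.0025 and 0.0025 m and z of lid_center in the frame of box_home between -0.003 and 0.003 m and horizontal distance between lid_center and box_home below 0.005 m and angle between the x axis of lid_center and the x axis of box_home, either way round below 0.06 rad); the robot touches nothing.
It fails at once if the glass is pressed onto the shelf with 18 N or more (contact force between lid and shelf above 18 N).
It fails at once if the glass is pushed against the box with 25 N or more (contact force between lid and rearing_box above 25 N).
It fails at once if the lid is dropped (height (world z) of lid_center below 0.055 m).
It fails at once if a slate is moved more than 20 mm (distance of any of slate_a, slate_b from where it was at the start of the episode above 0.02 m).
It fails at once if a bystander is moved more than 15 mm (distance of any of bowl, mister, emitter, hide from where it was at the start of the episode above 0.015 m).
It also fails if it takes over 72 s, if anything falls off the work surface, if the arm or the gripper's body presses on something with over 40 N, if the wrist force passes 120 N, or if a joint passes its speed limit or range.

### The arm

A 7-joint arm with a two-finger parallel gripper is mounted at the origin on the work surface. World frame = base frame: x ahead of the robot, y to its left, z up, the work surface at z = 0. Lengths are in m, angles in rad, forces in N, time in s.
With the tool pointing down it reaches from about 0.425 to 0.925 m from the base axis. Payload 6.8 kg.
Tool frame: the origin (TCP) lies midway between the tips of the shut fingers; the grasp point (between the pads) lies 19 mm behind it; z points along the fingers, y is the direction in which the jaws open and shut (so a half turn about z gives the same grasp; the last joint's range is limited). The gripper opens to 85 mm and grips with 20 to 120 N. Pads are 22 mm wide; open, the fingers measure 114 mm over their backs; the gripper's body (76 mm by 85 mm) begins 54 mm behind the grasp point. The pads swing forward as they close: fully open they stand 13 mm farther back than shut.
Start: joints at [-1.227, 0.477, 0.022, 1.555, -0.011, 1.109, -0.083], TCP at [0.295, 0.607, 0.201] pointing down, gripper open.
Joint ranges: [-2.96, 2.96], [-0.34, 2.1], [-1.41, 1.46], [0.24, 2.44], [-1.37, 4.51], [0.17, 1.92], [-2.96, 2.96]. Speed limits (rad/s): [2.39, 2.39, 3.14, 3.14, 3.14, 3.14, 3.14].

### API

Orientations are given as a unit quaternion [w, x, y, z].
In Python, from station import bot gives the robot as it stands. The module is installed in compiled form; this text tells all that it offers.
- The arm moves only by the tool play_rows, never from a script. Its argument "motion" is a list of rows, each a list of 2 entries, a list of its own where there are three numbers: the shift along the tool's x, y, z as a fraction of full scale, then the turn, a rotation vector about the tool's x, y, z as a fraction of full scale. In form: [[[tx, ty, tz], [rx, ry, rz]], ...]. A call has 1 to 8 rows; each row is the pose to reach, as a shift and turn from the pose measured when the call began, along the tool's axes at that moment, turning the shorter way round; what a row does not reach only later rows make up. Full scale, the value 1, is 400 mm for a shift and 360 degrees for a turn. A row lasts 1/10 s, in which the tool goes at most 50 mm and 8.59 degrees, less where a joint would pass 70% of its speed; a pose out of reach is approached as far as the arm can. A call with a number of a shift or a turn outside -1 to 1 is refused whole. A call with a gripper value outside its range is refused whole. "fingers" is the finger opening in mm, from 0 to 85.4, set as the call begins (left out, the last holds). The fingers move at their own pace and stop on an object; "grip_force" is the grip in N (left out, the last holds). Time passes only in rows, so rows that repeat a pose let the fingers close. It gives the time, the measured TCP pose, the force and the opening at its end, in the units of the state.
- bot.get_obs(): the state, without advancing time (a new reading comes with each control period).
- bot.read_camera(name): name is "side" or "top"; returns a dict with "pixels" (420x560x3 uint8, red, green, blue), "range_z" (420x560 float32, m along the optical axis (not along the pixel's ray), 0 where there is no reading), "fovy" (degrees; the focal length in pixels is half the picture's height over the tangent of half this angle, whatever the lens; pixels are square), "cx", "cy" (the principal point, pixels), "pose" (4x4, takes a point from camera to world coordinates). Camera axes: x right, y down, z forward; pixel columns grow to the right and rows downward; lengths in m; the calibration is good to about 2 mm. A picture is of the moment at which its call begins.
- bot.hand_in(): hands the job in, once; it reports no verdict.
The state is a dict: "t": time; "q": joint angles; "joint_vel": joint speeds; "joint_torque": joint torques, N m; "eef_pos": TCP position; "tool_rot": TCP orientation; "contact_force": force on the tool from outside, world axes, zero at the start; "torque": the same for the moment, N m; "gripper_width": opening from 0.0 (shut) to 1.0 (fully open).
Only numpy, scipy, OpenCV 4.12 (cv2) and the standard library are available. Lean on these libraries where they do the work, as an engineer would, in place of code of your own. Each camera call takes 0.05 s, during which the arm holds its last target.

## Working session

There is one attempt and no reset: what is moved stays moved. The work goes in short steps, Python scripts to look and compute and a tool call to move; the robot and the scene stay as the last step left them, time stands still between calls to the robot, and variables do not carry over. Pictures are saved under pics/ and viewed, and the job is handed in when it is done.

Besides the shell and the picture viewer there is one more tool, called after "Request:" in YAML: its name, and indented under it one key for each argument. play_rows: Moves the arm, as the interface text tells. Shift numbers are shares of 400 mm and turn numbers shares of 360 degrees, none past 1 either way. Its arguments: {"type":"object","properties":{"motion":{"type":"array"},"fingers":{"type":"number"},"grip_force":{"type":"number"}},"required":["motion"]}

```bash
mkdir -p pics; ls; cat > h.py <<'E'
import numpy as np, cv2
from station import bot
def cam(n):
    c=bot.read_camera(n); c['f']=c['pixels'].shape[0]/2/np.tan(np.radians(c['fovy'])/2); return c
def save(c,fn,crop=None,s=1):
    im=c['pixels'][:,:,::-1]
    if crop: im=im[crop[1]:crop[3],crop[0]:crop[2]]
    cv2.imwrite('pics/'+fn,cv2.resize(im,None,fx=s,fy=s,interpolation=cv2.INTER_CUBIC))
def cloud(c):
    h,w=c['range_z'].shape; v,u=np.mgrid[:h,:w]; z=c['range_z']
    P=np.stack([(u-c['cx'])/c['f']*z,(v-c['cy'])/c['f']*z,z],-1)
    return P@c['pose'][:3,:3].T+c['pose'][:3,3]
def ray(c,u,v,zw):
    d=c['pose'][:3,:3]@np.array([(u-c['cx'])/c['f'],(v-c['cy'])/c['f'],1]); o=c['pose'][:3,3]
    return o+d*(zw-o[2])/d[2]
E
python3 - <<'E'
from h import *
o=bot.get_obs(); print(o)
for n in('side','top'):
    c=cam(n); save(c,n+'0.png',s=1.4); print(n,c['fovy'],c['cx'],c['cy'],c['pose'].round(4).tolist())
    np.savez(n+'0.npz',**c)
E
```

```text
pics
{'t': 0.0, 'q': array([-1.22714793,  0.47779122,  0.0223265 ,  1.55646766, -0.01148833,
        1.1092997 , -0.08310006]), 'joint_vel': array([ 0.00048998,  0.0013344 , -0.00089176,  0.00173009, -0.00134384,
       -0.00186517,  0.00034539]), 'joint_torque': array([ 7.08012431e-04, -5.96465635e+01,  1.60831869e+00, -2.81184286e+01,
        1.25684054e-02,  9.32497031e-03,  3.00038948e-06]), 'eef_pos': array([0.29439116, 0.60669043, 0.20022463]), 'tool_rot': array([-1.36458231e-04,  2.23939662e-01,  9.74602577e-01, -9.08744526e-04]), 'contact_force': array([ 0.2175904 , -0.34313655,  0.29470121]), 'torque': array([-0.02597819,  0.06393131, -0.00593012]), 'gripper_width': 0.9998095676787698}
side 51.649390699906306 273.2348045738266 212.0896379588338 [[0.9255, -0.2523, 0.2825, 0.3331], [-0.3786, -0.5923, 0.7112, -0.6179], [-0.0121, -0.7652, -0.6437, 0.6439], [0.0, 0.0, 0.0, 1.0]]
top 52.97803570465094 286.96601617491746 206.00238639910552 [[-0.0156, -0.9907, 0.1348, 0.4183], [-0.9998, 0.0175, 0.0131, 0.0088], [-0.0153, -0.1346, -0.9908, 1.1984], [0.0, 0.0, 0.0, 1.0]]
```

View pics/side0.png

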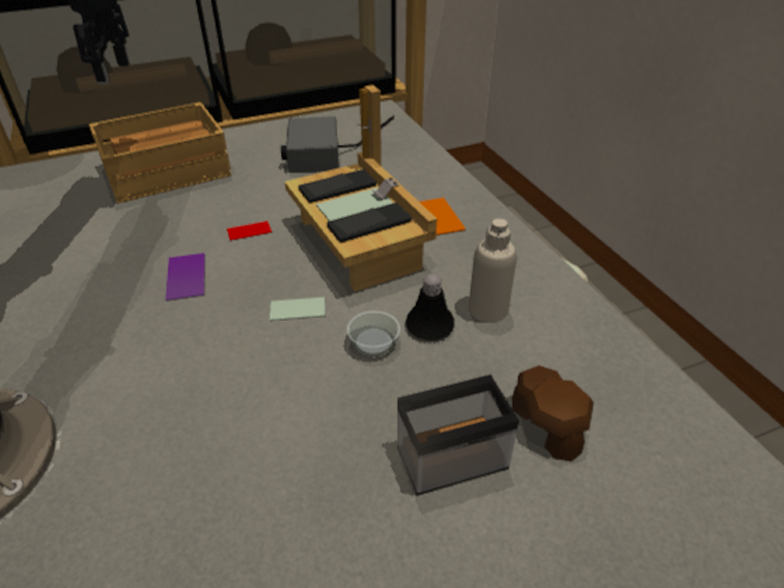

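View pics/top0.png

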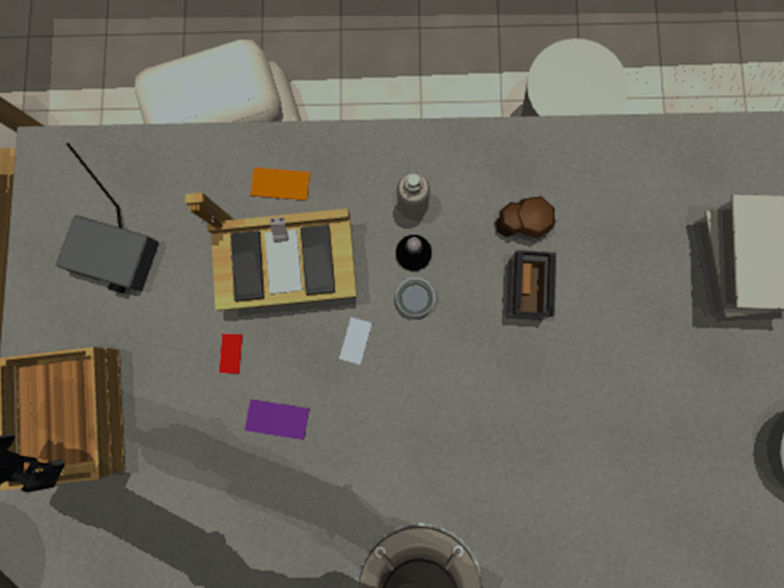

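Candidates in the top picture, in displayed pixels:
- Pale plate between the slates on the shelf, (284,262).
- Small pale plate on the bench, (355,341).
- Orange (280,183), purple (277,420) and red (231,354) plates.

By the description it's the first one: the larger of the two pale plates, under the clip. I'll check it in a crop and measure.

```bash
python3 - <<'E'
from h import *
c=cam('top'); save(c,'shelf1.png',(140,125,265,230),6); save(c,'box1.png',(340,160,420,240),7)
P=cloud(c)
def rect(mask,name):
    pts=P[mask][:,:2].astype(np.float32)*1000
    r=cv2.minAreaRect(pts); print(name,mask.sum(),np.round(r[0],1),np.round(r[1],1),round(r[2],2),'z',np.round(np.percentile(P[mask][:,2],[5,50,95])*1000,1))
    return r
rgb=c['pixels'].astype(int); hsv=cv2.cvtColor(c['pixels'],cv2.COLOR_RGB2HSV)
V,U=np.mgrid[:420,:560]
win=(U>145)&(U<260)&(V>140)&(V<225)
Z=P[...,2]
bright=(hsv[...,2]>140)&(hsv[...,1]<60)
for nm,m in (('lid',win&bright&(Z>.075)&(Z<.095)),('plank',win&(Z>.078)&(Z<.1)),('slates',win&(Z>.09)&(Z<.1)&(hsv[...,2]<100))):
    k,l,s,ce=cv2.connectedComponentsWithStats(m.astype(np.uint8))
    for i in range(1,k):
        if s[i,4]>80: print(s[i]); rect(l==i,nm)
win=(U>340)&(U<420)&(V>165)&(V<240)
for lo in ((.07,.083),(.083,.089),(.089,.1)):
    m=win&(Z>lo[0])&(Z<lo[1])
    k,l,s,ce=cv2.connectedComponentsWithStats(m.astype(np.uint8))
    for i in range(1,k):
        if s[i,4]>20: print(s[i]); rect(l==i,'box%s'%(lo,))
E
```

```text
[189 164  27  46 927]
lid 927 [627.1 251.9] [121.6  63.4] 5.41 z [84.  87.8 91.3]
[ 149  156  105   66 5599]
plank 5599 [620.9 254. ] [152.2 271.7] 4.68 z [82.2 88.2 97.5]
[215 160  24  51 963]
slates 963 [628.3 184.6] [134.4  54.3] 4.85 z [91.7 95.1 98.4]
[165 165  23  51 977]
slates 977 [617.6 319.8] [131.9  56.7] 4.63 z [91.7 95.1 98.3]
[366 213  27  13  70]
box(0.083, 0.089) 70 [ 525.4 -218.6] [32.3 68.6] 8.53 z [83.1 85.8 88.2]
[367 179  30  47 456]
box(0.089, 0.1) 456 [ 575.7 -226.4] [ 75.4 119.4] 85.14 z [90.4 94.  97.3]
```

View pics/shelf1.png

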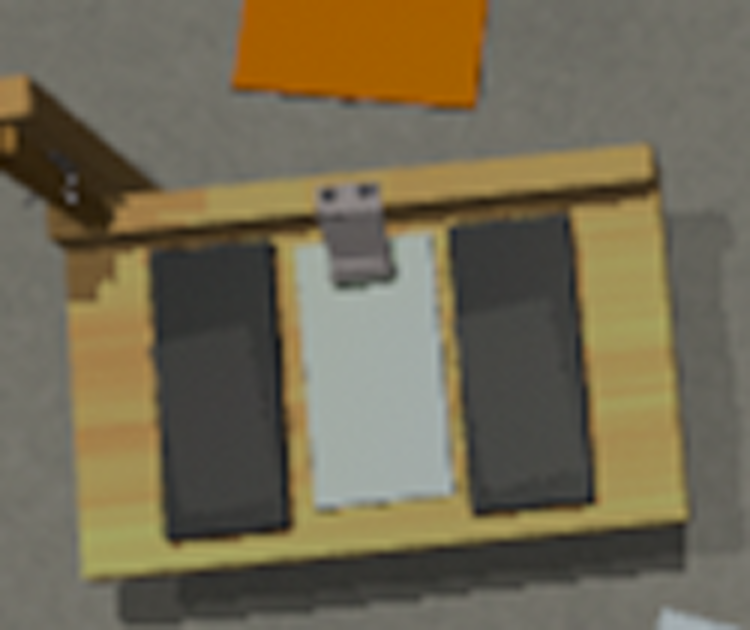

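View pics/box1.png

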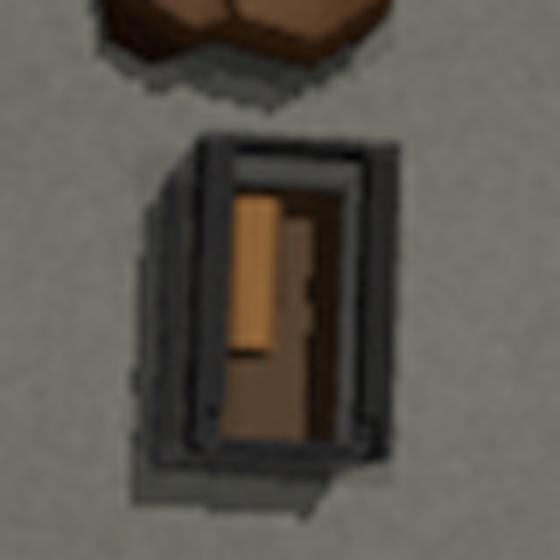

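The crop shows the pale plate at crop px (375,370), between the slates and with the clip toe on its rear end. It measures 121.6x63.4 mm at z≈88, which fits the lid. The box is the black-rimmed one, measured 119x75 mm, also a match.

```bash
cat >> h.py <<'E'
from scipy.spatial.transform import Rotation as Ro
def tool(o): 
    q=o['tool_rot']; return Ro.from_quat([q[1],q[2],q[3],q[0]])
def goto(p,yaw_x):  # p in mm world; yaw of tool x in deg, pointing down
    o=bot.get_obs(); R=tool(o)
    a=np.radians(yaw_x); X=np.array([np.cos(a),np.sin(a),0]); Zt=np.array([0,0,-1.]); T=Ro.from_matrix(np.stack([X,np.cross(Zt,X),Zt],1))
    d=R.inv().apply(np.array(p)/1000-o['eef_pos']); r=(R.inv()*T).as_rotvec()
    print('shift mm',(d*1000).round(1),'frac',(d/.4).round(4).tolist(),'turn',np.degrees(r).round(2),(r/2/np.pi).round(5).tolist())
def st():
    o=bot.get_obs(); R=tool(o).as_matrix(); print('t %.2f'%o['t'],'p',(o['eef_pos']*1000).round(1),'yawx %.2f'%np.degrees(np.arctan2(R[1,0],R[0,0])),'zt',R[:,2].round(4),'F',o['contact_force'].round(2),'M',o['torque'].round(3),'w %.3f'%o['gripper_width'],'q',o['q'].round(2))
E
python3 - <<'E'
from h import *
st(); goto((480,270,200),184.9); goto((639,253,150),184.9)
E
```

```text
t 0.15 p [294.5 606.8 200.4] yawx 154.12 zt [-5.0e-04 -1.3e-03 -1.0e+00] F [ 0.73 -0.31 -0.35] M [ 0.013  0.017 -0.031] w 0.998 q [-1.23  0.48  0.02  1.56 -0.01  1.11 -0.08]
shift mm [-314.  -222.     0.8] frac [-0.7849, -0.5551, 0.002] turn [-8.000e-02 -2.000e-02 -3.078e+01] [-0.00023, -5e-05, -0.08551]
shift mm [-464.4 -167.9   50.7] frac [-1.161, -0.4196, 0.1268] turn [-8.000e-02 -2.000e-02 -3.078e+01] [-0.00023, -5e-05, -0.08551]
```

Request:
play_rows:
  motion:
    - [[-0.785, -0.555, 0], [0, 0, -0.0855]]
    - [[-0.785, -0.555, 0], [0, 0, -0.0855]]
    - [[-0.785, -0.555, 0], [0, 0, -0.0855]]
    - [[-0.785, -0.555, 0], [0, 0, -0.0855]]
    - [[-0.785, -0.555, 0], [0, 0, -0.0855]]
    - [[-0.785, -0.555, 0], [0, 0, -0.0855]]
    - [[-0.785, -0.555, 0], [0, 0, -0.0855]]
    - [[-0.785, -0.555, 0], [0, 0, -0.0855]]
  fingers: 0
  grip_force: 30

```text
t: 0.95
eef_pos: [0.4816, 0.2659, 0.2007]
tool_rot: [-0.0, -0.041, 0.999, -0.001]
contact_force: [0.6, -0.2, 0.6]
gripper_width: -0.003
```

```bash
python3 - <<'E'
from h import *
st(); goto((480,270,200),184.9); goto((639,253,150),184.9)
E
```

```text
t 0.95 p [481.6 265.9 200.7] yawx -175.31 zt [-2.0e-04 -2.5e-03 -1.0e+00] F [ 0.55 -0.18  0.65] M [-0.021 -0.064  0.006] w -0.003 q [-0.65  0.27  0.04  1.86 -0.01  1.01  1.04]
shift mm [1.2 4.2 0.7] frac [0.0031, 0.0105, 0.0018] turn [-0.14 -0.02 -0.21] [-0.0004, -7e-05, -0.00058]
shift mm [-155.9  -25.6   50.8] frac [-0.3897, -0.0641, 0.1269] turn [-0.14 -0.02 -0.21] [-0.0004, -7e-05, -0.00058]
```

Request:
play_rows:
  motion:
    - [[-0.39, -0.064, 0.127], [-0.0004, 0, -0.0006]]
    - [[-0.39, -0.064, 0.127], [-0.0004, 0, -0.0006]]
    - [[-0.39, -0.064, 0.127], [-0.0004, 0, -0.0006]]
    - [[-0.39, -0.064, 0.127], [-0.0004, 0, -0.0006]]
    - [[-0.39, -0.064, 0.127], [-0.0004, 0, -0.0006]]
    - [[-0.39, -0.064, 0.127], [-0.0004, 0, -0.0006]]

```text
t: 1.55
eef_pos: [0.6383, 0.2532, 0.1493]
tool_rot: [-0.001, -0.043, 0.999, -0.0]
contact_force: [0.1, -0.1, 0.0]
gripper_width: 0.002
```

```bash
python3 - <<'E'
from h import *
st(); goto((639,253,92),184.9)
c=cam('top'); save(c,'s2.png',(140,125,265,230),6)
c=cam('side'); save(c,'s2s.png',(190,80,330,200),5)
E
```

```text
t 1.55 p [638.3 253.2 149.3] yawx -175.10 zt [-2.e-03 -3.e-04 -1.e+00] F [ 0.15 -0.11  0.02] M [0.026 0.071 0.006] w 0.002 q [-0.52  0.54  0.07  1.57 -0.04  1.03  1.22]
shift mm [-0.8 -0.2 57.3] frac [-0.002, -0.0005, 0.1433] turn [-0.01 -0.12  0.  ] [-2e-05, -0.00033, 1e-05]
```

View pics/s2s.png

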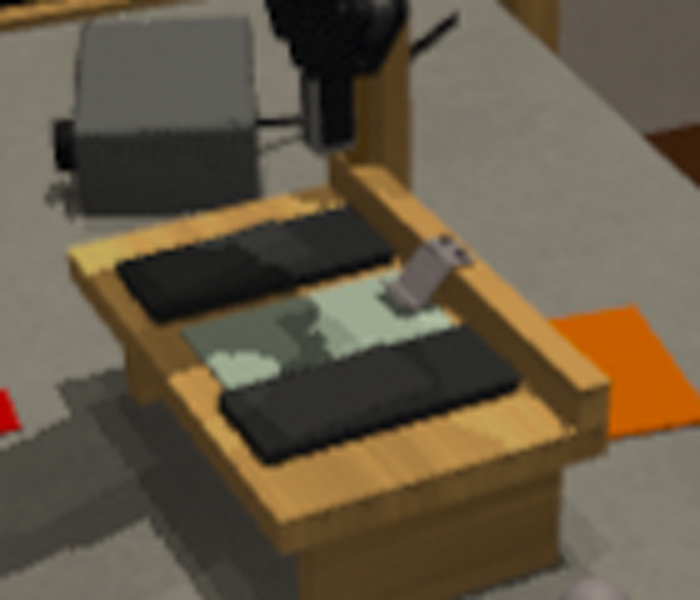

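View pics/s2.png

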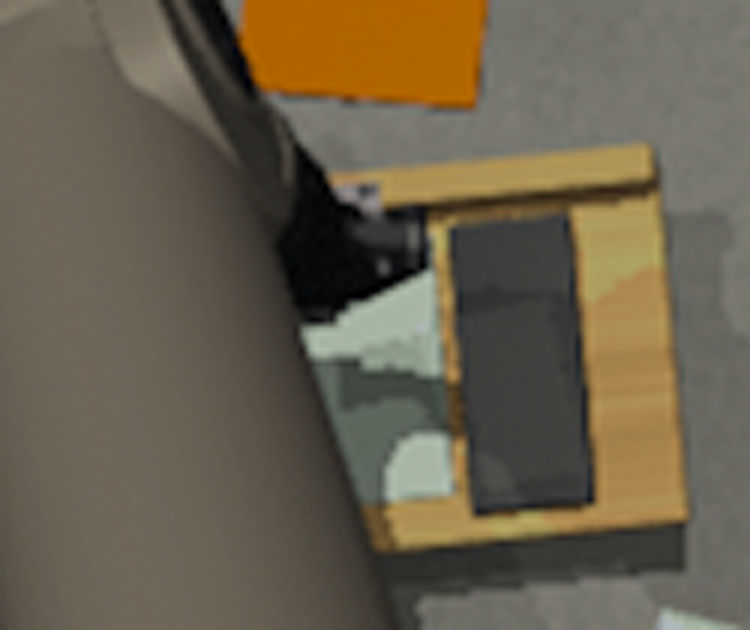

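The fingertips are above the rear half of the lid (side px ~(330,140) in the crop), clear of the clip. Descending.

Request:
play_rows:
  motion:
    - [[-0.002, -0.0005, 0.06], [0, -0.0003, 0]]
    - [[-0.002, -0.0005, 0.11], [0, -0.0003, 0]]
    - [[-0.002, -0.0005, 0.136], [0, -0.0003, 0]]
    - [[-0.002, -0.0005, 0.141], [0, -0.0003, 0]]
    - [[-0.002, -0.0005, 0.141], [0, -0.0003, 0]]
    - [[-0.002, -0.0005, 0.141], [0, -0.0003, 0]]

```text
t: 2.25
eef_pos: [0.6393, 0.2544, 0.0953]
tool_rot: [0.001, -0.044, 0.999, 0.001]
contact_force: [-0.4, -0.7, 0.0]
gripper_width: -0.002
```

```bash
python3 - <<'E'
from h import *
st(); goto((639,253,88),184.9)
E
```

```text
t 2.25 p [639.3 254.4  95.3] yawx -175.00 zt [ 0.0028  0.0017 -1.    ] F [-0.43 -0.72  0.  ] M [-0.016  0.015 -0.04 ] w -0.002 q [-0.51  0.6   0.07  1.62 -0.05  0.92  1.23]
shift mm [ 0.5 -1.3  7.3] frac [0.0012, -0.0034, 0.0184] turn [0.09 0.17 0.1 ] [0.00024, 0.00047, 0.00028]
```

Request:
play_rows:
  motion:
    - [[0, 0, 0.005], [0, 0, 0]]
    - [[0, 0, 0.01], [0, 0, 0]]
    - [[0, 0, 0.0125], [0, 0, 0]]
    - [[0, 0, 0.0125], [0, 0, 0]]

```text
t: 2.65
eef_pos: [0.6392, 0.2543, 0.0902]
tool_rot: [0.001, -0.044, 0.999, 0.001]
contact_force: [-0.1, 0.1, -1.0]
gripper_width: 0.002
```

```bash
python3 - <<'E'
from h import *
st()
E
```

```text
t 2.65 p [639.2 254.3  90.2] yawx -175.00 zt [ 0.0024  0.0016 -1.    ] F [-0.09  0.11 -1.  ] M [-0.004 -0.027 -0.009] w 0.002 q [-0.51  0.6   0.07  1.62 -0.05  0.92  1.23]
```

Request:
play_rows:
  motion:
    - [[0, 0, 0.004], [0, 0, 0]]
    - [[0, 0, 0.004], [0, 0, 0]]

```text
t: 2.85
eef_pos: [0.639, 0.2542, 0.0883]
tool_rot: [0.001, -0.044, 0.999, 0.001]
contact_force: [-0.0, 0.1, -0.1]
gripper_width: -0.001
```

Request:
play_rows:
  motion:
    - [[0, 0, 0.002], [0, 0, 0]]
    - [[0, 0, 0.002], [0, 0, 0]]

```text
t: 3.05
eef_pos: [0.6389, 0.2542, 0.0873]
tool_rot: [0.001, -0.044, 0.999, 0.001]
contact_force: [-0.1, 0.9, 0.6]
gripper_width: 0.001
```

Request:
play_rows:
  motion:
    - [[0, 0, 0.002], [0, 0, 0]]
    - [[0, 0, 0.002], [0, 0, 0]]

```text
t: 3.25
eef_pos: [0.6388, 0.2541, 0.0863]
tool_rot: [0.001, -0.044, 0.999, 0.001]
contact_force: [-0.1, 0.5, -0.1]
gripper_width: -0.001
```

Request:
play_rows:
  motion:
    - [[0, 0, 0.0015], [0, 0, 0]]
    - [[0, 0, 0.0015], [0, 0, 0]]

```text
t: 3.45
eef_pos: [0.6388, 0.2541, 0.0856]
tool_rot: [0.001, -0.044, 0.999, 0.001]
contact_force: [-0.3, 0.7, -0.0]
gripper_width: -0.001
```

Request:
play_rows:
  motion:
    - [[0, 0, 0.0015], [0, 0, 0]]
    - [[0, 0, 0.0015], [0, 0, 0]]

```text
t: 3.65
eef_pos: [0.6387, 0.2541, 0.0849]
tool_rot: [0.001, -0.044, 0.999, 0.0]
contact_force: [-0.3, 0.2, 1.1]
gripper_width: -0.001
```

```bash
python3 - <<'E'
from h import *
st()
c=cam('side'); save(c,'s3s.png',(200,100,320,200),6)
E
```

```text
t 3.65 p [638.7 254.1  84.9] yawx -175.00 zt [ 0.0013  0.0011 -1.    ] F [-0.31  0.21  1.08] M [-0.018 -0.004  0.02 ] w -0.001 q [-0.51  0.61  0.07  1.62 -0.05  0.91  1.23]
```

View pics/s3s.png

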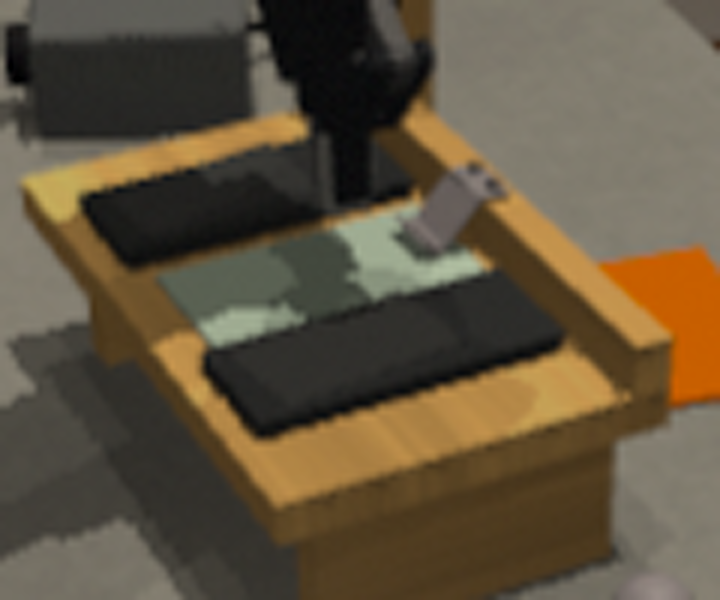

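```bash
python3 - <<'E'
from h import *
c=cam('side'); P=cloud(c)
R=c['pose'][:3,:3]
def proj(p):
    q=R.T@(np.array(p)/1000-c['pose'][:3,3]); return (q[0]/q[2]*c['f']+c['cx'],q[1]/q[2]*c['f']+c['cy'])
for p in ((638.7,254,84.9),(638.7,254,100),(627,252,88),(546,248,85)): print(p,np.round(proj(p),1), 'crop',np.round((np.array(proj(p))-[200,100])*6))
for v in range(120,140): print(v,[(P[v,u]*1000).round().astype(int).tolist() for u in (254,257,260)],c['pixels'][v,257])
E
```

```text
(638.7, 254, 84.9) [256.8 144.6] crop [341. 268.]
(638.7, 254, 100) [256.5 139.3] crop [339. 236.]
(627, 252, 88) [252.5 144.9] crop [315. 269.]
(546, 248, 85) [221.3 153.9] crop [128. 323.]
120 [[629, 239, 161], [630, 220, 171], [635, 214, 173]] [11 12 14]
121 [[628, 237, 160], [631, 223, 167], [637, 219, 167]] [14 15 16]
122 [[629, 239, 156], [630, 222, 164], [638, 223, 162]] [10 12 12]
123 [[631, 245, 150], [630, 221, 162], [644, 240, 150]] [11 10 13]
124 [[631, 246, 147], [636, 239, 150], [644, 241, 147]] [ 9 12 12]
125 [[631, 246, 145], [636, 239, 147], [644, 240, 145]] [12 11 12]
126 [[631, 245, 143], [636, 239, 145], [644, 239, 143]] [12 12 13]
127 [[630, 245, 140], [637, 241, 140], [643, 237, 141]] [13 14 15]
128 [[632, 249, 135], [636, 239, 139], [644, 240, 137]] [15 14 16]
129 [[631, 246, 134], [636, 240, 136], [643, 238, 135]] [13 12 13]
130 [[630, 244, 133], [636, 242, 132], [643, 239, 132]] [14 12 14]
131 [[631, 247, 128], [636, 242, 129], [642, 235, 132]] [13 13 13]
132 [[630, 246, 126], [636, 240, 128], [644, 242, 125]] [11 11 12]
133 [[630, 244, 124], [635, 237, 127], [643, 240, 123]] [16 17 18]
134 [[630, 247, 120], [635, 239, 124], [644, 243, 119]] [40 39 37]
135 [[629, 245, 119], [637, 246, 116], [662, 294, 85]] [82 68 48]
136 [[646, 294, 86], [654, 293, 85], [662, 293, 83]] [137 118  79]
137 [[645, 290, 86], [652, 287, 86], [658, 282, 87]] [165 161 124]
138 [[642, 281, 88], [649, 278, 88], [656, 277, 87]] [159 171 146]
139 [[639, 275, 89], [647, 275, 88], [655, 273, 87]] [142 153 130]
```

The side camera puts the fingertip's lower end at z≈117 (px row 135), while the state says 85. That ~31 mm mismatch is in z only, and the lid itself measures a correct 88. With no contact felt either, I'm trusting the camera and force over the reported z. I'll go down 20 mm and measure again.

Request:
play_rows:
  motion:
    - [[0, 0, 0.015], [0, 0, 0]]
    - [[0, 0, 0.03], [0, 0, 0]]
    - [[0, 0, 0.045], [0, 0, 0]]
    - [[0, 0, 0.05], [0, 0, 0]]
    - [[0, 0, 0.05], [0, 0, 0]]

```text
t: 4.25
eef_pos: [0.6384, 0.254, 0.0643]
tool_rot: [0.0, -0.044, 0.999, 0.0]
contact_force: [-0.3, 0.2, -0.1]
gripper_width: 0.002
```

```bash
python3 - <<'E'
from h import *
st(); goto((639,253,56),184.9)
c=cam('side'); P=cloud(c); save(c,'s4s.png',(200,100,320,200),6)
for v in range(132,150): print(v,[(P[v,u]*1000).round().astype(int).tolist() for u in (254,257,260)],c['pixels'][v,257])
E
```

```text
t 4.25 p [638.4 254.   64.3] yawx -175.00 zt [ 4.e-04  6.e-04 -1.e+00] F [-0.32  0.16 -0.11] M [-0.04   0.014 -0.004] w 0.002 q [-0.51  0.63  0.06  1.63 -0.05  0.87  1.23]
shift mm [-0.5 -1.   8.3] frac [-0.0013, -0.0025, 0.0206] turn [0.03 0.02 0.1 ] [8e-05, 6e-05, 0.00027]
132 [[630, 246, 126], [635, 238, 129], [643, 239, 127]] [12 12 13]
133 [[629, 242, 126], [635, 237, 127], [644, 242, 122]] [13 12 14]
134 [[630, 247, 120], [634, 235, 125], [642, 237, 123]] [11 12 12]
135 [[630, 246, 118], [635, 240, 120], [643, 239, 119]] [10 12 13]
136 [[629, 244, 116], [634, 237, 119], [642, 237, 117]] [12 13 14]
137 [[629, 244, 114], [634, 238, 116], [643, 241, 112]] [12 11 11]
138 [[628, 242, 112], [635, 240, 112], [643, 242, 109]] [16 15 15]
139 [[631, 249, 105], [635, 240, 109], [643, 242, 106]] [14 12 12]
140 [[629, 244, 106], [634, 238, 108], [643, 241, 104]] [11 15 13]
141 [[628, 243, 104], [635, 241, 103], [642, 240, 102]] [26 27 25]
142 [[630, 249, 97], [635, 242, 100], [645, 247, 95]] [51 52 46]
143 [[634, 260, 87], [637, 246, 94], [647, 253, 88]] [65 69 60]
144 [[632, 256, 87], [639, 253, 87], [646, 251, 87]] [66 72 61]
145 [[630, 250, 88], [637, 247, 88], [645, 249, 85]] [67 73 63]
146 [[629, 248, 87], [635, 242, 89], [642, 241, 87]] [66 72 61]
147 [[627, 243, 87], [634, 241, 87], [641, 238, 87]] [68 73 62]
148 [[627, 241, 86], [632, 234, 88], [638, 230, 89]] [66 72 61]
149 [[624, 234, 87], [631, 232, 87], [638, 229, 87]] [66 72 60]
```

View pics/s4s.png

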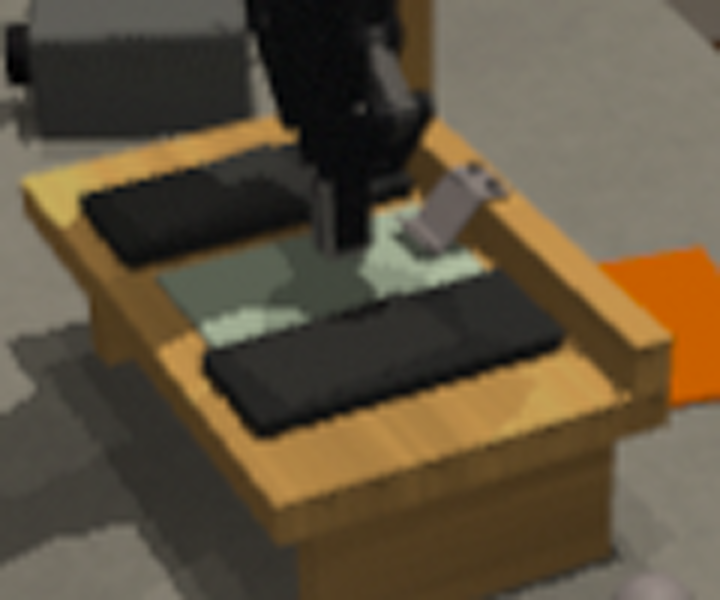

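The fingertip is now about 9 mm above the lid. Creeping down to contact.

Request:
play_rows:
  motion:
    - [[0, -0.002, 0.006], [0, 0, 0]]
    - [[0, -0.002, 0.012], [0, 0, 0]]
    - [[0, -0.002, 0.014], [0, 0, 0]]
    - [[0, -0.002, 0.014], [0, 0, 0]]

```text
t: 4.7
eef_pos: [0.6386, 0.2532, 0.0589]
tool_rot: [0.0, -0.044, 0.999, 0.0]
contact_force: [0.4, -0.5, 0.4]
gripper_width: 0.003
```

Request:
play_rows:
  motion:
    - [[0, 0, 0.0015], [0, 0, 0]]
    - [[0, 0, 0.0015], [0, 0, 0]]

```text
t: 4.9
eef_pos: [0.6386, 0.2532, 0.0583]
tool_rot: [0.0, -0.044, 0.999, 0.0]
contact_force: [-0.2, -0.2, 0.6]
gripper_width: 0.002
```

Request:
play_rows:
  motion:
    - [[0, 0, 0.0015], [0, 0, 0]]
    - [[0, 0, 0.0015], [0, 0, 0]]

```text
t: 5.1
eef_pos: [0.6387, 0.2533, 0.0578]
tool_rot: [0.0, -0.044, 0.999, 0.0]
contact_force: [-0.9, 0.1, 0.4]
gripper_width: 0.003
```

Request:
play_rows:
  motion:
    - [[0, 0, 0.0015], [0, 0, 0]]
    - [[0, 0, 0.0015], [0, 0, 0]]

```text
t: 5.3
eef_pos: [0.6388, 0.2533, 0.0577]
tool_rot: [0.001, -0.044, 0.999, 0.0]
contact_force: [-2.5, -0.3, 4.5]
gripper_width: -0.001
```

Request:
play_rows:
  motion:
    - [[0, 0, 0.0015], [0, 0, 0]]
    - [[0, 0, 0.0015], [0, 0, 0]]

```text
t: 5.5
eef_pos: [0.6388, 0.2533, 0.0576]
tool_rot: [0.001, -0.044, 0.999, 0.001]
contact_force: [-1.3, -0.9, 5.6]
gripper_width: 0.001
```

Request:
play_rows:
  motion:
    - [[0, 0, 0.0012], [0, 0, 0]]
    - [[0, 0, 0.0012], [0, 0, 0]]

```text
t: 5.7
eef_pos: [0.6388, 0.2533, 0.0576]
tool_rot: [0.001, -0.044, 0.999, 0.001]
contact_force: [-1.6, 0.6, 5.5]
gripper_width: 0.001
```

Request:
play_rows:
  motion:
    - [[0, 0, 0.002], [0, 0, 0]]
    - [[0, 0, 0.002], [0, 0, 0]]

```text
t: 5.9
eef_pos: [0.6388, 0.2533, 0.0576]
tool_rot: [0.001, -0.043, 0.999, 0.001]
contact_force: [-3.4, -1.8, 7.5]
gripper_width: 0.0
```

Request:
play_rows:
  motion:
    - [[0, 0, 0.0025], [0, 0, 0]]
    - [[0, 0, 0.0025], [0, 0, 0]]

```text
t: 6.1
eef_pos: [0.6388, 0.2534, 0.0575]
tool_rot: [0.001, -0.043, 0.999, 0.001]
contact_force: [-2.9, -1.2, 8.2]
gripper_width: -0.001
```

Request:
play_rows:
  motion:
    - [[0, 0, 0.0033], [0, 0, 0]]
    - [[0.004, 0, 0.0033], [0, 0, 0]]
    - [[0.01, 0, 0.0034], [0, 0, 0]]
    - [[0.016, 0, 0.0035], [0, 0, 0]]
    - [[0.022, 0, 0.0036], [0, 0, 0]]

```text
t: 6.6
eef_pos: [0.6327, 0.2531, 0.0576]
tool_rot: [0.003, -0.043, 0.999, 0.001]
contact_force: [4.7, -0.0, 5.4]
gripper_width: 0.001
```

```bash
python3 - <<'E'
from h import *
st()
c=cam('top'); save(c,'s5.png',(140,125,265,230),6)
c=cam('side'); save(c,'s5s.png',(200,100,320,200),6)
E
```

```text
t 6.60 p [632.7 253.1  57.6] yawx -175.04 zt [ 0.0068  0.0032 -1.    ] F [ 4.65 -0.01  5.43] M [ 0.005 -0.885 -0.048] w 0.001 q [-0.51  0.63  0.06  1.66 -0.05  0.84  1.22]
```

View pics/s5s.png

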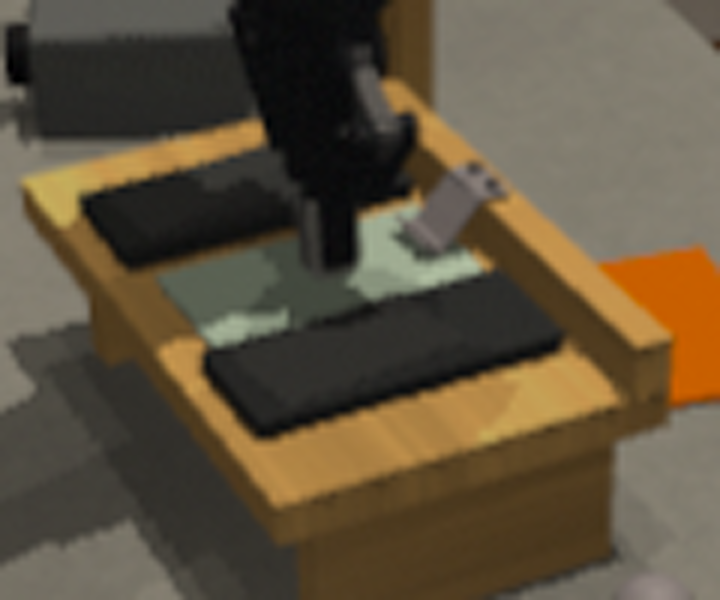

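The lid's front left corner is still at crop px (155,278), so the fingers slipped at about 5 N. I'll press a little more while moving.

Request:
play_rows:
  motion:
    - [[0.006, 0, 0.003], [0, 0, 0]]
    - [[0.012, 0, 0.0038], [0, 0, 0]]
    - [[0.018, 0, 0.0042], [0, 0, 0]]

```text
t: 7.0
eef_pos: [0.6281, 0.253, 0.0576]
tool_rot: [0.006, -0.043, 0.999, 0.002]
contact_force: [4.9, 0.3, 6.2]
gripper_width: 0.0
```

```bash
python3 - <<'E'
from h import *
st()
c=cam('side'); save(c,'s6s.png',(200,100,320,200),6)
E
```

```text
t 7.00 p [628.1 253.   57.6] yawx -175.07 zt [ 0.0121  0.005  -0.9999] F [4.91 0.32 6.22] M [ 0.069 -1.139 -0.039] w 0.000 q [-0.52  0.62  0.06  1.68 -0.05  0.83  1.22]
```

View pics/s6s.png

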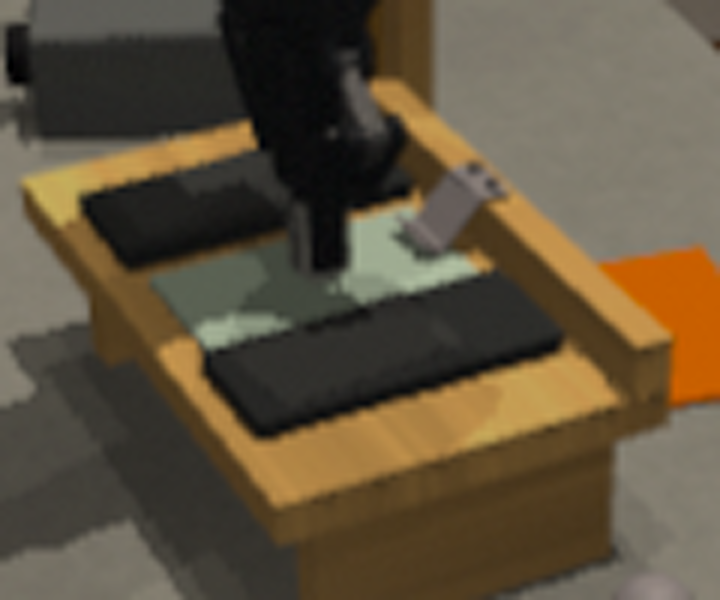

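It's beginning to follow: the corners moved from (155,278) to (150,283) and from (490,270) to (478,270). I'll press slightly more and take out the tilt.

Request:
play_rows:
  motion:
    - [[0.006, 0, 0.0045], [0, 0.001, 0]]
    - [[0.012, 0, 0.0052], [0, 0.0019, 0]]
    - [[0.018, 0, 0.0058], [0, 0.0019, 0]]

```text
t: 7.35
eef_pos: [0.6246, 0.253, 0.0575]
tool_rot: [0.004, -0.043, 0.999, 0.003]
contact_force: [6.5, 0.0, 9.3]
gripper_width: 0.0
```

```bash
python3 - <<'E'
from h import *
st()
E
```

```text
t 7.35 p [624.6 253.   57.5] yawx -175.10 zt [ 0.0076  0.0064 -1.    ] F [6.46 0.01 9.31] M [ 0.042 -1.433 -0.033] w 0.000 q [-0.52  0.62  0.06  1.68 -0.05  0.83  1.22]
```

Request:
play_rows:
  motion:
    - [[0.01, 0, 0.0058], [0, 0.001, 0]]
    - [[0.02, 0, 0.0058], [0, 0.002, 0]]
    - [[0.03, 0, 0.0058], [0, 0.002, 0]]
    - [[0.04, 0, 0.0058], [0, 0.002, 0]]

```text
t: 7.75
eef_pos: [0.6126, 0.2525, 0.0575]
tool_rot: [0.002, -0.042, 0.999, 0.004]
contact_force: [6.0, 0.2, 9.3]
gripper_width: 0.0
```

```bash
python3 - <<'E'
from h import *
st()
c=cam('side'); save(c,'s7s.png',(200,100,320,200),6)
E
```

```text
t 7.75 p [612.6 252.5  57.5] yawx -175.14 zt [ 0.003   0.0082 -1.    ] F [5.97 0.23 9.34] M [ 3.200e-02 -1.321e+00  1.000e-03] w 0.000 q [-0.52  0.61  0.06  1.71 -0.05  0.82  1.22]
```

View pics/s7s.png

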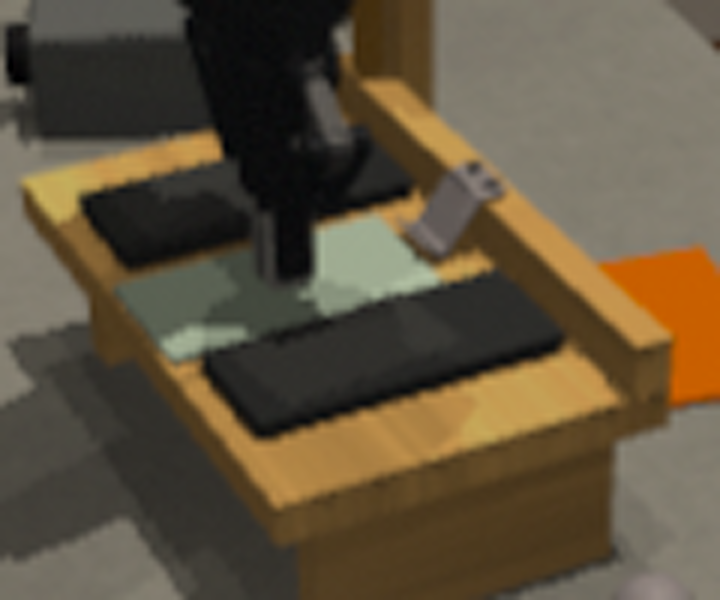

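The lid now follows fully: its rear end is out of the clip, and the front corner is at crop px (118,290). Continuing at the same force.

Request:
play_rows:
  motion:
    - [[0.01, 0, 0.0058], [0, 0, 0]]
    - [[0.021, 0, 0.0058], [0, 0, 0]]
    - [[0.032, 0, 0.0058], [0, 0, 0]]
    - [[0.043, 0, 0.0058], [0, 0, 0]]
    - [[0.054, 0, 0.0058], [0, 0, 0]]
    - [[0.065, 0, 0.0058], [0, 0, 0]]

```text
t: 8.4
eef_pos: [0.5899, 0.2513, 0.0575]
tool_rot: [0.005, -0.042, 0.999, 0.005]
contact_force: [6.0, 0.1, 10.2]
gripper_width: -0.001
```

```bash
cat >> h.py <<'E'
def lidfit(c,crop,zlo=.083,zhi=.092,vmin=50):
    P=cloud(c); hsv=cv2.cvtColor(c['pixels'],cv2.COLOR_RGB2HSV); rgb=c['pixels'].astype(int)
    V,U=np.mgrid[:420,:560]
    m=(U>=crop[0])&(U<crop[2])&(V>=crop[1])&(V<crop[3])&(P[...,2]>zlo)&(P[...,2]<zhi)&(rgb[...,1]>=rgb[...,0])&(hsv[...,2]>vmin)&(hsv[...,1]<70)
    m=cv2.morphologyEx(m.astype(np.uint8),cv2.MORPH_OPEN,np.ones((2,2),np.uint8))
    k,l,s,ce=cv2.connectedComponentsWithStats(m)
    for i in range(1,k):
        if s[i,4]>40:
            pts=P[l==i][:,:2].astype(np.float32)*1000; r=cv2.minAreaRect(pts); print(s[i],np.round(r[0],1),np.round(r[1],1),round(r[2],2))
E
python3 - <<'E'
from h import *
st()
c=cam('side'); save(c,'s8s.png',(200,100,320,200),6); lidfit(c,(200,100,320,200))
E
```

```text
t 8.40 p [589.9 251.3  57.5] yawx -175.16 zt [ 0.0102  0.011  -0.9999] F [ 5.96  0.06 10.24] M [ 0.053 -1.298  0.007] w -0.001 q [-0.54  0.57  0.06  1.77 -0.05  0.79  1.2 ]
[211 140  54  25 605] [ 443.2 -138.8] [974.8 127.5] 69.6
```

View pics/s8s.png

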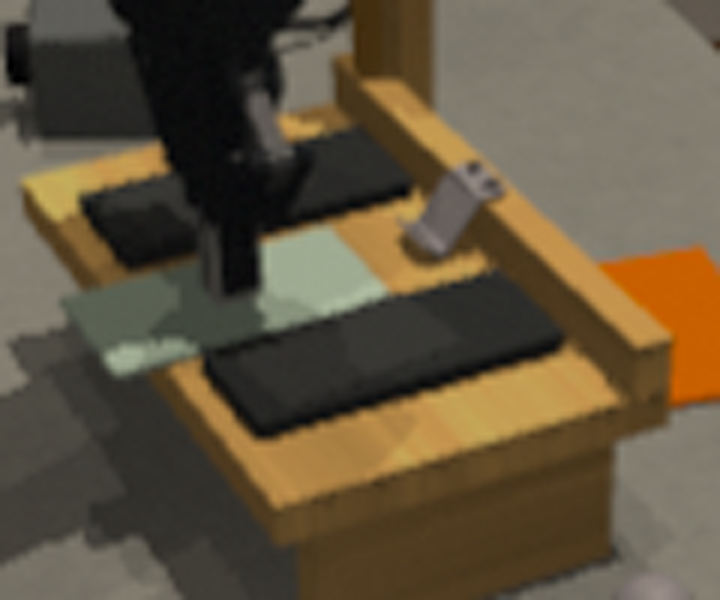

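```bash
cat >> h.py <<'E'
SE=np.array([546.1,247.9]); SY=np.radians(4.75)
def shelf(p): d=np.array(p[:2])-SE; return np.array([d[0]*np.cos(SY)+d[1]*np.sin(SY),-d[0]*np.sin(SY)+d[1]*np.cos(SY)])
E
python3 - <<'E'
from h import *
c=cam('side')
for u,v in ((62,303),(120,378),(388,293),(333,228)):
    p=ray(c,200+u/6,100+v/6,.088)*1000; print(p.round(1),shelf(p).round(1))
for u,v in ((22,190),(280,510)):
    p=ray(c,200+u/6,100+v/6,.085)*1000; print('edge',p.round(1),shelf(p).round(1))
E
```

```text
[525.  268.3  88. ] [-19.3  22. ]
[530.7 207.2  88. ] [-18.7 -39.3]
[647.7 223.5  88. ] [ 99.2 -32.7]
[645.2 280.   88. ] [101.4  23.8]
edge [535.3 367.8  85. ] [ -0.8 120.4]
edge [560.  106.5  85. ] [   2.1 -142.1]
```

The front end overhangs by about 19 mm, with the lid centre at shelf x≈41. Drawing another ~27 mm.

Request:
play_rows:
  motion:
    - [[0.01, 0, 0.0056], [0, 0.001, 0]]
    - [[0.021, 0, 0.0056], [0, 0.0016, 0]]
    - [[0.032, 0, 0.0056], [0, 0.0016, 0]]
    - [[0.043, 0, 0.0056], [0, 0.0016, 0]]
    - [[0.055, 0, 0.0056], [0, 0.0016, 0]]
    - [[0.067, 0, 0.0056], [0, 0.0016, 0]]
    - [[0.073, 0, 0.0056], [0, 0.0016, 0]]

```text
t: 9.2
eef_pos: [0.564, 0.2501, 0.0574]
tool_rot: [0.004, -0.042, 0.999, 0.006]
contact_force: [6.2, 0.5, 9.7]
gripper_width: 0.0
```

```bash
python3 - <<'E'
from h import *
st()
c=cam('side'); save(c,'s9s.png',(190,100,310,200),6)
E
```

```text
t 9.20 p [564.  250.1  57.4] yawx -175.17 zt [ 0.0073  0.0133 -0.9999] F [6.25 0.52 9.69] M [ 0.084 -1.386 -0.003] w 0.000 q [-0.55  0.54  0.05  1.83 -0.05  0.76  1.18]
```

View pics/s9s.png

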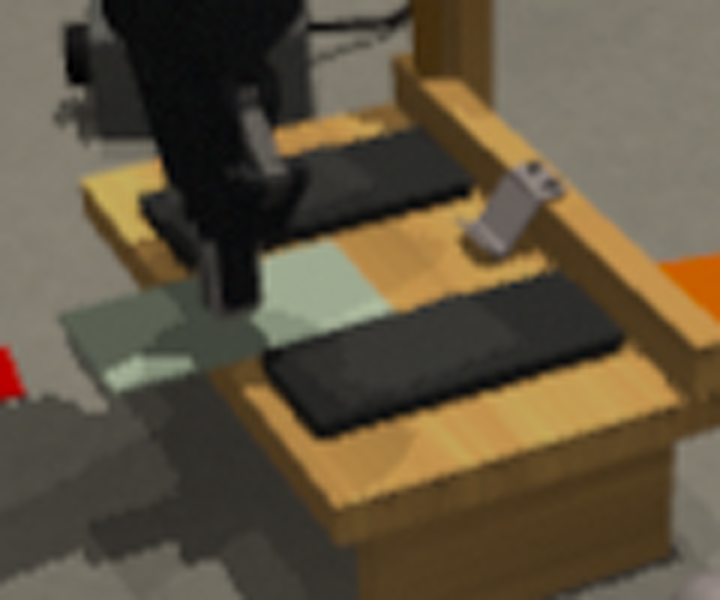

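Request:
play_rows:
  motion:
    - [[0, 0, -0.01], [0, 0.001, 0]]
    - [[0, 0, -0.05], [0, 0.001, 0]]
    - [[0, 0, -0.12], [0, 0.001, 0]]
    - [[0.05, 0, -0.2], [0, 0.001, 0]]
    - [[0.1, 0, -0.25], [0, 0.001, 0]]
    - [[0.2, 0, -0.25], [0, 0.001, 0]]
    - [[0.25, 0, -0.25], [0, 0.001, 0]]
    - [[0.25, 0, -0.25], [0, 0.001, 0]]
  fingers: 85

```text
t: 10.05
eef_pos: [0.4598, 0.2399, 0.1569]
tool_rot: [-0.001, -0.043, 0.999, 0.006]
contact_force: [0.1, -0.8, 0.6]
gripper_width: 1.0
```

```bash
python3 - <<'E'
from h import *
st()
c=cam('side'); save(c,'s10s.png',(170,100,310,200),5.5); lidfit(c,(170,100,310,200))
c=cam('top'); save(c,'s10.png',(140,125,265,255),5); lidfit(c,(140,125,265,230))
E
```

```text
t 10.05 p [459.8 239.9 156.9] yawx -175.03 zt [-0.0021  0.0119 -0.9999] F [ 0.11 -0.81  0.64] M [0.006 0.006 0.034] w 1.000 q [-0.63  0.27  0.04  1.98 -0.03  0.89  1.09]
[201 142  55  25 713] [ 487.7 -145.2] [986.4 127.6] 79.26
[191 190  26  41 882] [561.8 246.5] [110.4  61.3] 3.97
```

View pics/s10.png

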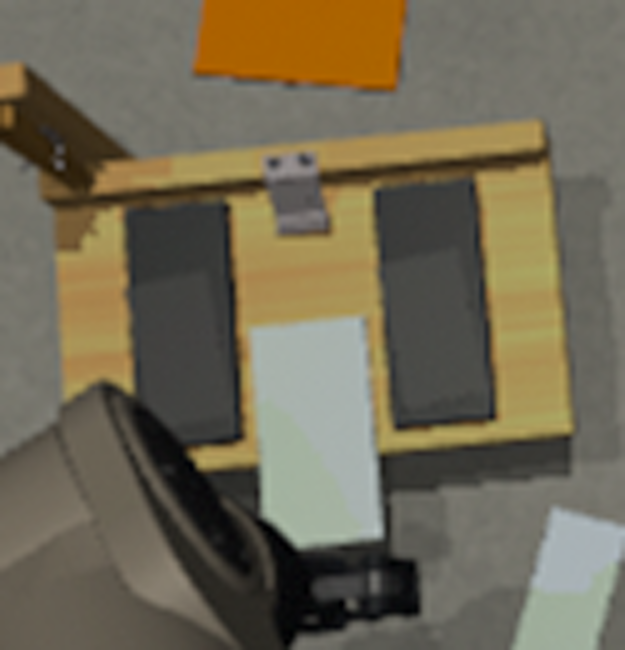

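View pics/s10s.png

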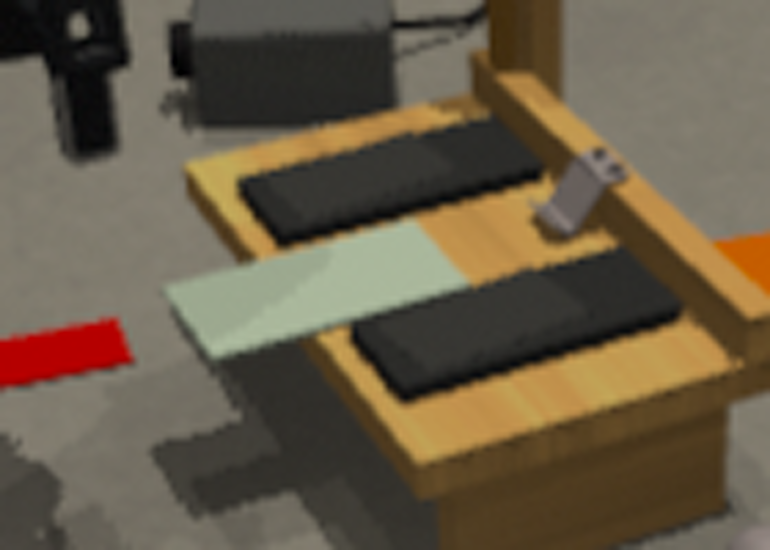

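```bash
python3 - <<'E'
from h import *
c=cam('top')
P=cloud(c); rgb=c['pixels'].astype(int)
V,U=np.mgrid[:420,:560]
m=(U>186)&(U<220)&(V>183)&(V<240)&(rgb[...,2]>90)&(rgb[...,2]>rgb[...,0]*0.9)
k,l,s,ce=cv2.connectedComponentsWithStats(m.astype(np.uint8)); i=1+s[1:,4].argmax(); print(s[i])
pts=np.array([ray(c,u,v,.0865)[:2]*1000 for v,u in np.argwhere(l==i)]).astype(np.float32)
r=cv2.minAreaRect(pts); print('top',r, shelf(r[0]))
for u,v in ((250,325),(365,318),(265,548),(385,540)):
    p=ray(c,140+u/5-.5,125+v/5-.5,.088)*1000; print(p.round(1),shelf(p).round(1))
c=cam('side')
for u,v in ((163,290),(215,360),(470,285),(418,218)):
    p=ray(c,170+u/5.5-.5,100+v/5.5-.5,.088)*1000; print('s',p.round(1),shelf(p).round(1))
E
```

```text
[ 190  189   27   46 1012]
top ((559.227783203125, 248.78811645507812), (120.069580078125, 63.6577262878418), 6.0999274253845215) [13.1562392  -0.20202197]
[618.7 284.2  88. ] [75.4 30.2]
[621.4 222.4  88. ] [ 72.9 -31.7]
[498.8 274.4  88. ] [-44.9  30.3]
[502.  210.8  88. ] [-47.  -33.3]
s [498.2 271.4  88. ] [-45.7  27.4]
s [504.2 209.8  88. ] [-44.9 -34.5]
s [622.3 222.3  88. ] [ 73.8 -31.8]
s [620.4 284.7  88. ] [77.1 30.5]
```

```bash
python3 - <<'E'
from h import *
st()
c=cam('side'); P=cloud(c); save(c,'s11s.png',(130,60,250,150),6)
m=(P[...,0]>.40)&(P[...,0]<.52)&(P[...,1]>.15)&(P[...,1]<.33)&(P[...,2]>.12)&(P[...,2]<.26)
Q=P[m]*1000
for lo in np.arange(150,250,6):
    q=Q[(Q[:,2]>=lo)&(Q[:,2]<lo+6)]
    if len(q)>2: print(lo,len(q),np.percentile(q[:,0],[5,95]).round(),np.percentile(q[:,1],[5,50,95]).round())
c=cam('top'); P=cloud(c)
m=(P[...,0]>.40)&(P[...,0]<.52)&(P[...,1]>.15)&(P[...,1]<.33)&(P[...,2]>.12)&(P[...,2]<.36)
Q=P[m]*1000
for lo in np.arange(150,360,10):
    q=Q[(Q[:,2]>=lo)&(Q[:,2]<lo+10)]
    if len(q)>2: print('t',lo,len(q),np.percentile(q[:,0],[5,95]).round(),np.percentile(q[:,1],[5,50,95]).round())
goto((520,243.5,110),185.6);goto((520,243.5,40),185.6)
E
```

```text
t 10.25 p [464.2 240.3 156.8] yawx -175.18 zt [ 0.0011  0.0127 -0.9999] F [ 0.03 -0.14  0.02] M [-0.052 -0.048  0.106] w 0.997 q [-0.63  0.27  0.04  1.97 -0.03  0.89  1.09]
198 27 [454. 477.] [188. 191. 284.]
204 40 [452. 476.] [183. 277. 282.]
210 54 [451. 477.] [181. 191. 282.]
216 46 [452. 477.] [180. 188. 281.]
222 40 [451. 475.] [180. 188. 281.]
228 49 [451. 476.] [181. 187. 282.]
234 28 [451. 475.] [181. 277. 282.]
240 19 [448. 466.] [168. 280. 286.]
246 63 [449. 480.] [163. 168. 284.]
t 250 35 [455. 477.] [166. 170. 195.]
t 260 52 [450. 481.] [168. 199. 207.]
t 270 32 [450. 481.] [168. 204. 210.]
t 280 23 [450. 479.] [169. 171. 211.]
t 290 38 [456. 479.] [170. 187. 201.]
t 300 103 [457. 478.] [173. 181. 202.]
t 310 13 [455. 482.] [202. 203. 207.]
t 320 24 [443. 487.] [201. 204. 211.]
t 330 24 [446. 491.] [201. 204. 214.]
t 340 24 [446. 491.] [201. 203. 214.]
t 350 25 [448. 487.] [201. 203. 210.]
shift mm [-55.8  -2.   46.6] frac [-0.1395, -0.0049, 0.1166] turn [ 0.71  0.11 -0.8 ] [0.00197, 0.0003, -0.00222]
shift mm [-55.7  -2.8 116.6] frac [-0.1391, -0.007, 0.2916] turn [ 0.71  0.11 -0.8 ] [0.00197, 0.0003, -0.00222]
```

View pics/s11s.png

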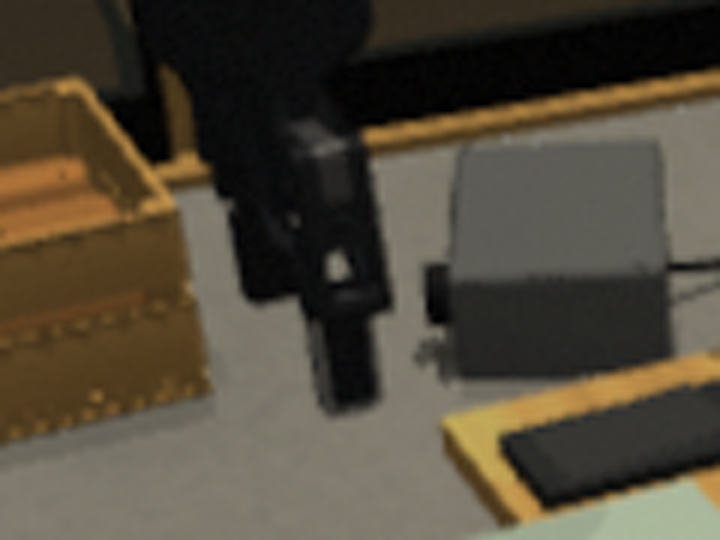

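Request:
play_rows:
  motion:
    - [[-0.07, -0.005, 0.05], [0.002, 0.0003, -0.0022]]
    - [[-0.139, -0.005, 0.1166], [0.002, 0.0003, -0.0022]]
    - [[-0.139, -0.005, 0.1166], [0.002, 0.0003, -0.0022]]
    - [[-0.139, -0.006, 0.18], [0.002, 0.0003, -0.0022]]
    - [[-0.139, -0.006, 0.18], [0.002, 0.0003, -0.0022]]

```text
t: 10.85
eef_pos: [0.518, 0.2422, 0.0821]
tool_rot: [-0.002, -0.049, 0.999, -0.001]
contact_force: [-0.6, 0.4, -0.8]
gripper_width: 0.994
```

```bash
python3 - <<'E'
from h import *
st()
c=cam('side'); save(c,'s12s.png',(170,100,310,200),5.5)
c=cam('top'); save(c,'s12.png',(140,125,265,255),5)
goto((520,243.5,34),185.6)
E
```

```text
t 10.85 p [518.  242.2  82.1] yawx -174.43 zt [-0.0048 -0.003  -1.    ] F [-0.55  0.43 -0.75] M [-0.007  0.028 -0.006] w 0.994 q [-0.59  0.45  0.05  1.91 -0.03  0.79  1.15]
shift mm [-0.6  0.3 50.8] frac [-0.0014, 0.0007, 0.127] turn [-0.04 -0.06 -0.02] [-0.0001, -0.00017, -4e-05]
```

View pics/s12s.png

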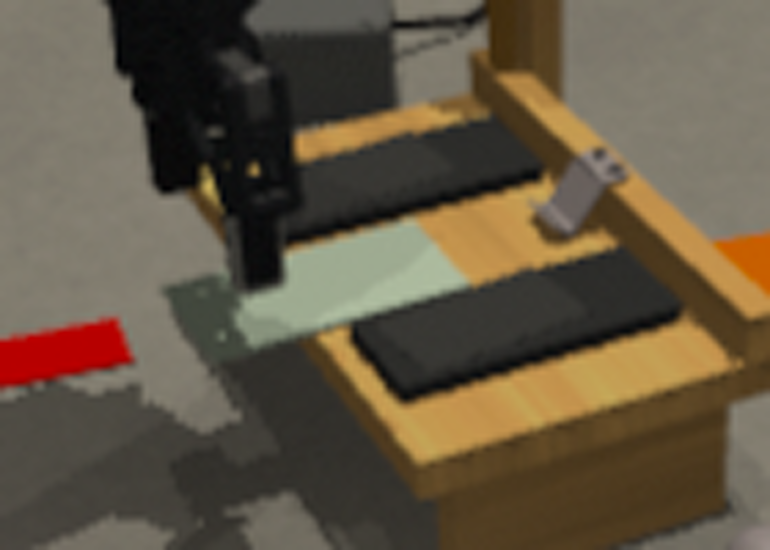

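View pics/s12.png

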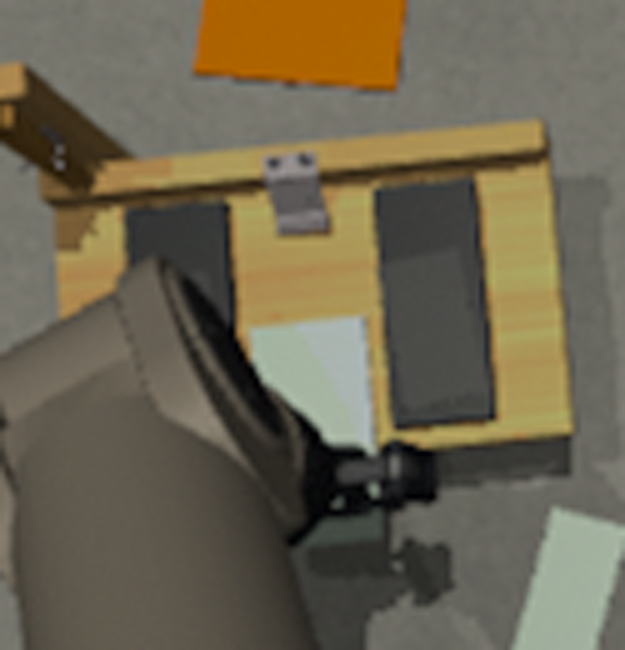

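The lid is undisturbed. The open jaws are above its overhanging end, with the near finger at side crop px (255,285) to the outside of the right edge. Lowering.

Request:
play_rows:
  motion:
    - [[-0.001, 0.001, 0.04], [0, 0, 0]]
    - [[-0.001, 0.001, 0.07], [0, 0, 0]]
    - [[-0.001, 0.001, 0.095], [0, 0, 0]]
    - [[-0.001, 0.001, 0.115], [0, 0, 0]]
    - [[-0.001, 0.001, 0.121], [0, 0, 0]]
    - [[-0.001, 0.001, 0.121], [0, 0, 0]]

```text
t: 11.55
eef_pos: [0.5197, 0.2435, 0.0361]
tool_rot: [-0.001, -0.049, 0.999, -0.0]
contact_force: [1.4, 0.0, 0.8]
gripper_width: 0.996
```

```bash
python3 - <<'E'
from h import *
st()
c=cam('side'); save(c,'s13s.png',(170,100,310,200),5.5)
goto((520,243.5,34),185.6)
E
```

```text
t 11.55 p [519.7 243.5  36.1] yawx -174.41 zt [-0.0015 -0.0011 -1.    ] F [1.39 0.02 0.79] M [ 0.006 -0.019 -0.077] w 0.996 q [-0.58  0.52  0.04  1.93 -0.03  0.69  1.15]
shift mm [-0.  -0.1  2.5] frac [-0.0001, -0.0003, 0.0063] turn [-0.04 -0.06 -0.02] [-0.0001, -0.00016, -5e-05]
```

View pics/s13s.png

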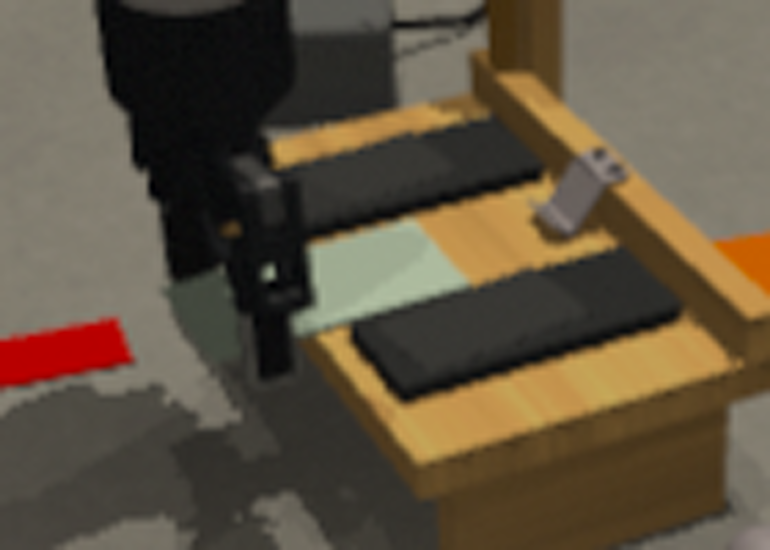

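Request:
play_rows:
  motion:
    - [[0, 0, 0.004], [0, 0, 0]]
    - [[0, 0, 0.004], [0, 0, 0]]
    - [[0, 0, 0.004], [0, 0, 0]]
    - [[0, 0, 0.004], [0, 0, 0]]
    - [[0, 0, 0.004], [0, 0, 0]]
    - [[0, 0, 0.004], [0, 0, 0]]
    - [[0, 0, 0.004], [0, 0, 0]]
  fingers: 45
  grip_force: 30

```text
t: 12.3
eef_pos: [0.5201, 0.2438, 0.0351]
tool_rot: [-0.0, -0.049, 0.999, -0.0]
contact_force: [0.2, 0.9, 2.3]
gripper_width: 0.711
```

```bash
python3 - <<'E'
from h import *
st()
c=cam('side'); save(c,'s14s.png',(170,100,310,200),5.5)
E
```

```text
t 12.30 p [520.1 243.8  35.1] yawx -174.41 zt [-5.e-04 -5.e-04 -1.e+00] F [0.15 0.93 2.28] M [ 0.001 -0.071  0.02 ] w 0.711 q [-0.58  0.52  0.04  1.93 -0.03  0.69  1.15]
```

View pics/s14s.png

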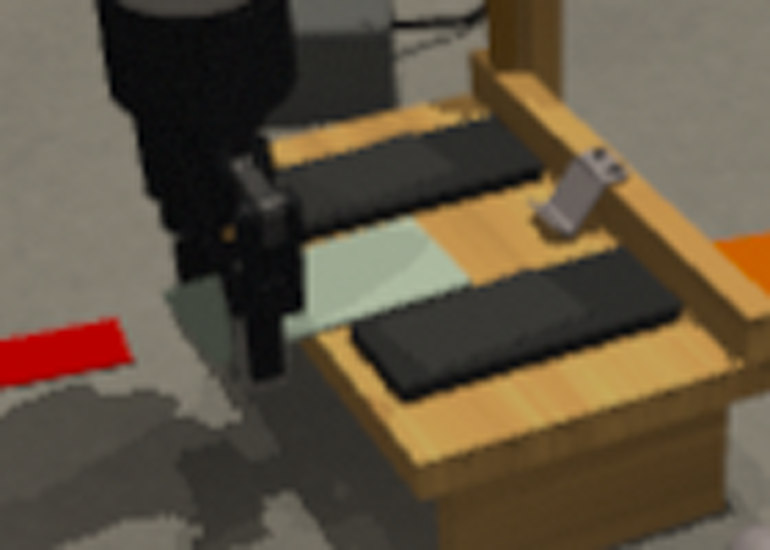

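The fingers stopped at 0.711 (≈61 mm), so they are holding the lid. Lifting straight up.

Request:
play_rows:
  motion:
    - [[0, 0, -0.01], [0, 0, 0]]
    - [[0, 0, -0.03], [0, 0, 0]]
    - [[0, 0, -0.06], [0, 0, 0]]
    - [[0, 0, -0.1], [0, 0, 0]]
    - [[0, 0, -0.1], [0, 0, 0]]
    - [[0, 0, -0.1], [0, 0, 0]]

```text
t: 12.95
eef_pos: [0.5204, 0.244, 0.0756]
tool_rot: [0.0, -0.049, 0.999, 0.0]
contact_force: [-0.2, 0.7, -0.3]
gripper_width: 0.714
```

```bash
python3 - <<'E'
from h import *
st()
c=cam('side'); save(c,'s15s.png',(170,70,310,200),5)
E
```

```text
t 12.95 p [520.4 244.   75.6] yawx -174.41 zt [ 5.e-04  2.e-04 -1.e+00] F [-0.22  0.73 -0.34] M [-0.018  0.006  0.014] w 0.714 q [-0.59  0.46  0.05  1.91 -0.03  0.77  1.15]
```

View pics/s15s.png

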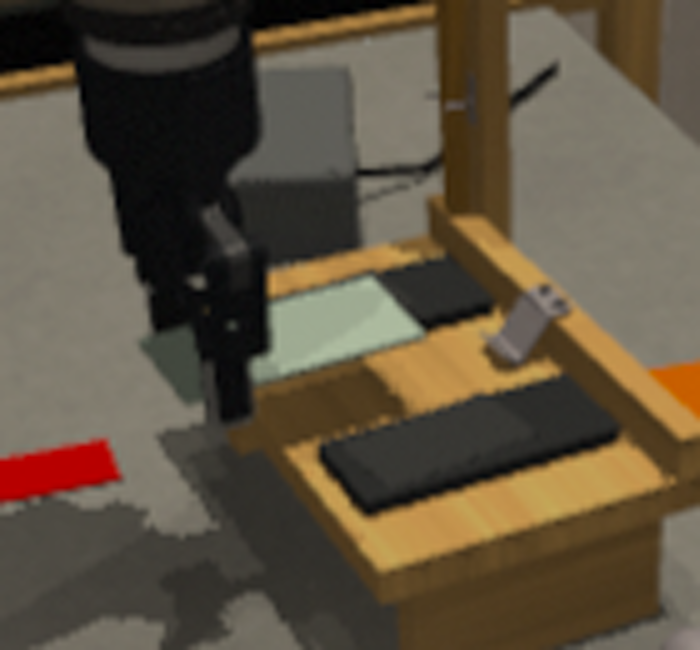

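The lid is held level and clear of the plank (corner at crop px (425,335)). Moving toward the front of the box, and checking its pose at higher accuracy on the way.

```bash
python3 - <<'E'
from h import *
d=dict(np.load('top0.npz')); P=cloud(d)
m=(P[...,0]>.49)&(P[...,0]<.66)&(P[...,1]>-.29)&(P[...,1]<-.16)&(P[...,2]>.088)
rgb=d['pixels'].astype(int)
V,U=np.mgrid[:420,:560]
m2=(U>355)&(U<405)&(V>172)&(V<232)
save(d,'boxtop.png',(355,165,410,235),8)
s=dict(np.load('side0.npz')); save(s,'boxside.png',(275,260,380,355),7)
goto((440,100,110),180); goto((396,-211,110),175.1)
E
```

```text
shift mm [  93.6 -135.2  -34.9] frac [0.234, -0.3381, -0.0872] turn [-0.03 -0.04  5.59] [-7e-05, -0.00011, 0.01552]
shift mm [ 167.7 -440.5  -34.7] frac [0.4192, -1.1012, -0.0868] turn [-0.03 -0.04 10.49] [-8e-05, -0.0001, 0.02913]
```

View pics/boxtop.png

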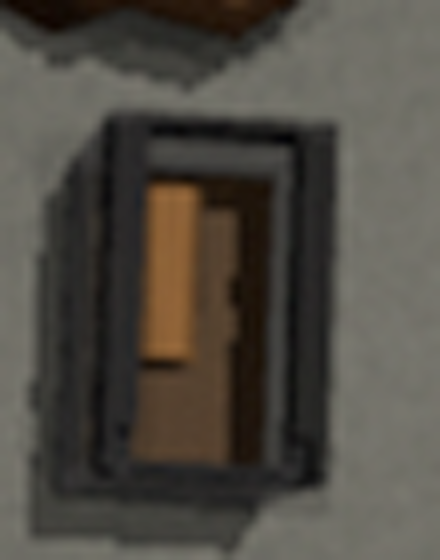

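View pics/boxside.png

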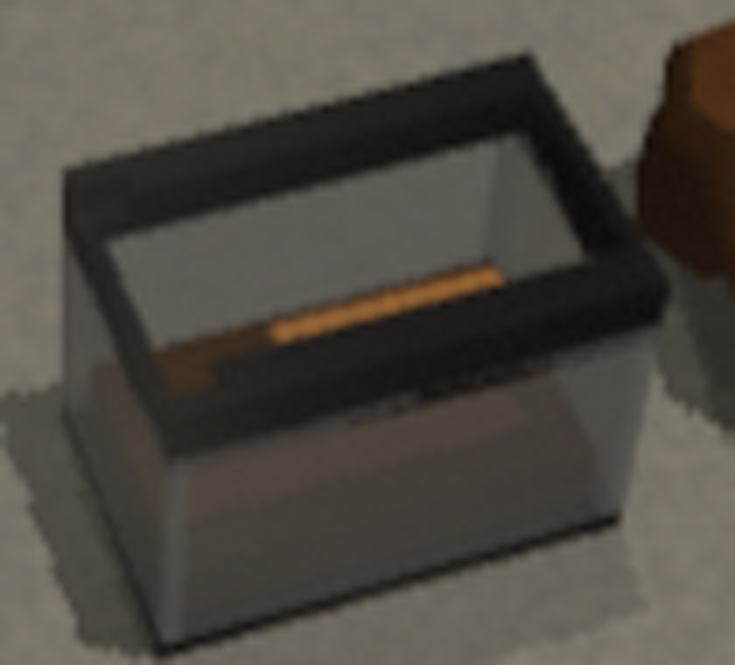

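```bash
cat > box.py <<'E'
from h import *
d=dict(np.load('top0.npz')); s=dict(np.load('side0.npz'))
for n,c,o,k,pts in (('top',d,(355,165),8,dict(rl=(107,112),rr=(337,121),fr=(322,487),fl=(97,477))),('side',s,(275,260),7,dict(fl=(65,172),rl=(535,55),rr=(668,285),fr=(165,430)))):
    Q={}
    for kk,(u,v) in pts.items():
        Q[kk]=ray(c,o[0]+u/k-.5,o[1]+v/k-.5,.094)[:2]*1000; print(n,kk,Q[kk].round(1))
    f=(Q['fl']+Q['fr'])/2; r=(Q['rl']+Q['rr'])/2; print(' mid front',f.round(1),'rear',r.round(1),'len',np.linalg.norm(r-f).round(1),'yaw',np.degrees(np.arctan2(*(r-f)[::-1])).round(2),'w',np.linalg.norm(Q['fl']-Q['fr']).round(1),np.linalg.norm(Q['rl']-Q['rr']).round(1),'c',((f+r)/2).round(1))
E
python3 box.py
```

```text
top rl [ 638.6 -193.1]
top rr [ 634.1 -269.2]
top fr [ 512.4 -258.1]
top fl [ 516.9 -184.8]
 mid front [ 514.6 -221.5] rear [ 636.4 -231.1] len 122.1 yaw -4.55 w 73.4 76.2 c [ 575.5 -226.3]
side fl [ 520.8 -187.2]
side rl [ 640.9 -197.7]
side rr [ 633.2 -270.5]
side fr [ 512.1 -262.2]
 mid front [ 516.4 -224.7] rear [ 637.  -234.1] len 121.0 yaw -4.44 w 75.5 73.2 c [ 576.7 -229.4]
```

Request:
play_rows:
  motion:
    - [[0.03, 0, -0.05], [0, 0, 0]]
    - [[0.06, -0.04, -0.087], [0, 0, 0.002]]
    - [[0.09, -0.1, -0.087], [0, 0, 0.004]]
    - [[0.12, -0.16, -0.087], [0, 0, 0.006]]
    - [[0.15, -0.22, -0.087], [0, 0, 0.008]]
    - [[0.18, -0.28, -0.087], [0, 0, 0.01]]
    - [[0.21, -0.34, -0.087], [0, 0, 0.0125]]
    - [[0.234, -0.4, -0.087], [0, 0, 0.0155]]

```text
t: 13.8
eef_pos: [0.4411, 0.0742, 0.1093]
tool_rot: [-0.001, 0.0, 1.0, -0.0]
contact_force: [0.7, -0.1, -0.2]
gripper_width: 0.713
```

```bash
python3 - <<'E'
from h import *
st(); goto((396,-211,110),175.1)
E
```

```text
t 13.80 p [441.1  74.2 109.3] yawx 179.98 zt [-0.0021 -0.001  -1.    ] F [ 0.67 -0.08 -0.15] M [ 0.033 -0.037 -0.022] w 0.713 q [-0.41  0.23  0.12  2.17 -0.04  0.74  1.3 ]
shift mm [  45.  -285.2   -0.3] frac [0.1125, -0.713, -0.0009] turn [-0.06 -0.12  4.88] [-0.00017, -0.00034, 0.01355]
```

Request:
play_rows:
  motion:
    - [[0.02, -0.06, 0], [0, 0, 0.002]]
    - [[0.035, -0.15, 0], [0, 0, 0.003]]
    - [[0.05, -0.25, 0], [0, 0, 0.005]]
    - [[0.065, -0.36, 0], [0, 0, 0.007]]
    - [[0.08, -0.47, 0], [0, 0, 0.009]]
    - [[0.095, -0.58, 0], [0, 0, 0.011]]
    - [[0.112, -0.68, 0], [0, 0, 0.013]]
    - [[0.1125, -0.713, 0], [0, 0, 0.013]]

```text
t: 14.6
eef_pos: [0.394, -0.2151, 0.1093]
tool_rot: [-0.002, 0.044, 0.999, -0.001]
contact_force: [0.4, 0.5, -0.3]
gripper_width: 0.71
```

```bash
python3 - <<'E'
from h import *
st(); goto((396,-211,65),175.4)
for n in ('top','side'):
    c=cam(n); save(c,n+'20.png',(220,150,460,400) if n=='side' else (320,150,440,290),3 if n=='side' else 4.5)
E
```

```text
t 14.60 p [ 394.  -215.1  109.3] yawx 174.94 zt [-0.0033 -0.0022 -1.    ] F [ 0.42  0.49 -0.25] M [-0.008 -0.057 -0.037] w 0.710 q [ 0.08  0.24  0.32  2.18 -0.11  0.74  1.95]
shift mm [-1.8  4.3 44.3] frac [-0.0045, 0.0108, 0.1107] turn [-0.14 -0.18 -0.46] [-0.00039, -0.00049, -0.00127]
```

View pics/side20.png

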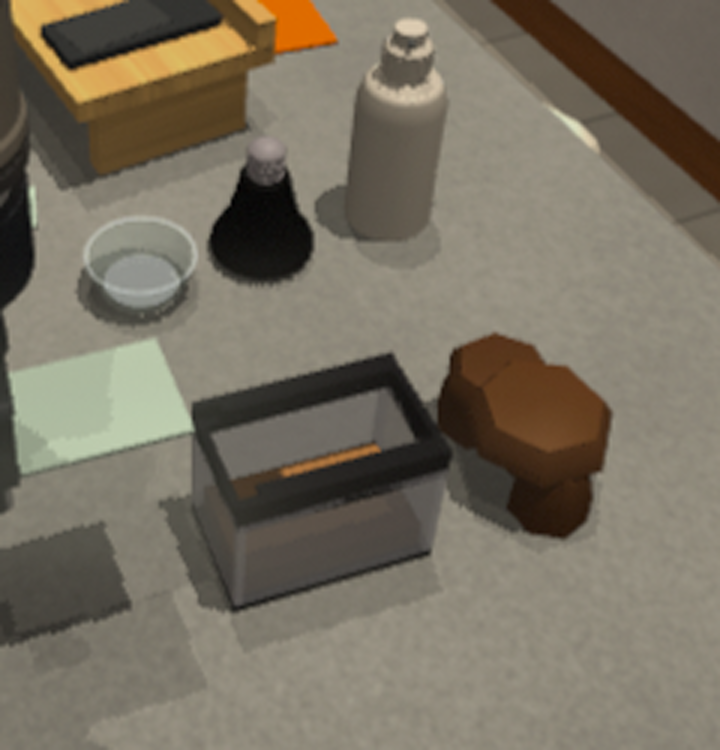

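View pics/top20.png

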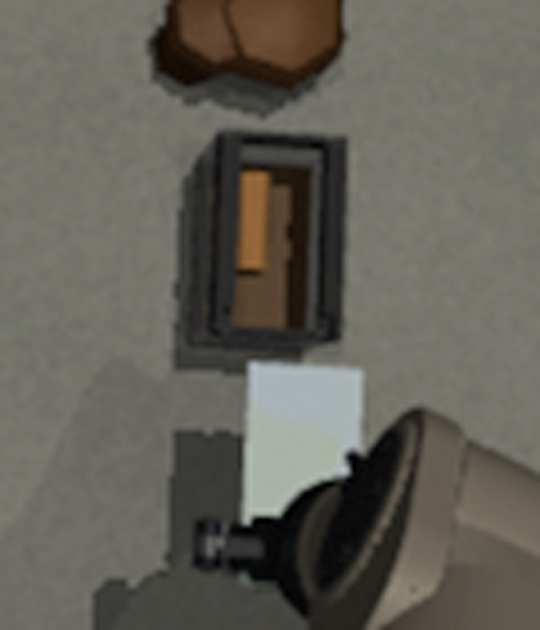

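Lid held level: rear corners at side crop px (155,342) and (192,430), about 20 mm short of the mouth. Lowering to just above rim height for the alignment measurement.

Request:
play_rows:
  motion:
    - [[-0.003, 0.0108, 0.03], [-0.0004, -0.0005, -0.0013]]
    - [[-0.003, 0.0108, 0.06], [-0.0004, -0.0005, -0.0013]]
    - [[-0.003, 0.0108, 0.1], [-0.0004, -0.0005, -0.0013]]
    - [[-0.003, 0.0108, 0.13], [-0.0004, -0.0005, -0.0013]]
    - [[-0.003, 0.0108, 0.14], [-0.0004, -0.0005, -0.0013]]
    - [[-0.003, 0.0108, 0.14], [-0.0004, -0.0005, -0.0013]]
    - [[-0.003, 0.0108, 0.14], [-0.0004, -0.0005, -0.0013]]

```text
t: 15.4
eef_pos: [0.3966, -0.209, 0.0534]
tool_rot: [0.0, 0.039, 0.999, 0.0]
contact_force: [-0.0, -0.5, 0.5]
gripper_width: 0.714
```

```bash
python3 - <<'E'
from h import *
st()
c=cam('top'); save(c,'top21.png',(350,165,420,270),6); np.savez('top21.npz',**c)
c=cam('side'); save(c,'side21.png',(215,250,385,360),4.6); np.savez('side21.npz',**c)
st()
E
```

```text
t 15.40 p [ 396.6 -209.    53.4] yawx 175.51 zt [ 5.e-04  6.e-04 -1.e+00] F [-0.03 -0.55  0.54] M [-0.023 -0.012 -0.016] w 0.714 q [ 0.11  0.34  0.28  2.22 -0.17  0.6   2.01]
t 15.50 p [ 396.9 -209.2   53.8] yawx 175.50 zt [ 1.4e-03  3.0e-04 -1.0e+00] F [-1.   -0.06 -0.61] M [-0.007 -0.002  0.017] w 0.715 q [ 0.11  0.34  0.28  2.22 -0.17  0.6   2.01]
```

View pics/side21.png

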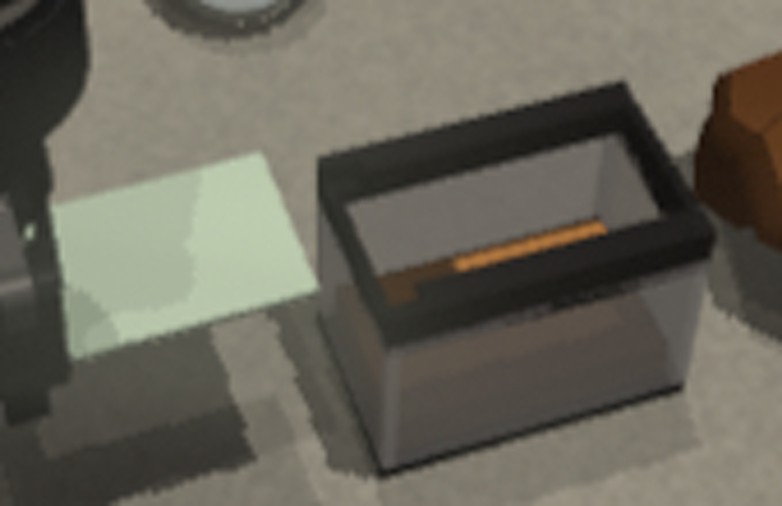

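View pics/top21.png

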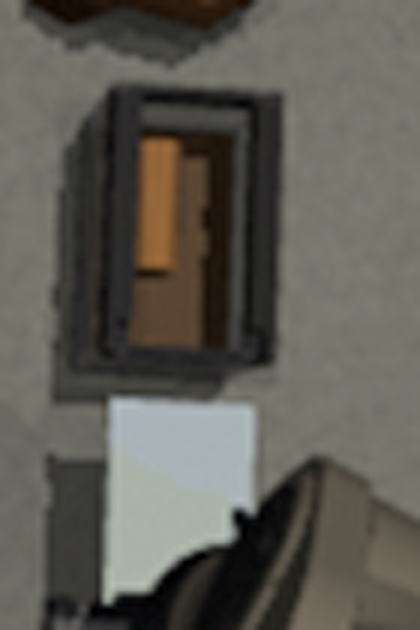

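```bash
cat > al.py <<'E'
from h import *
import sys
def line_center(Q,tag,xr):
    # fit outline: bins along x (mm), y extremes
    rows=[]
    for lo in np.arange(xr[0],xr[1],4):
        q=Q[(Q[:,0]>=lo)&(Q[:,0]<lo+4)]
        if len(q)>4: rows.append((lo+2,q[:,1].min(),q[:,1].max()))
    r=np.array(rows); 
    a=np.polyfit(r[:,0],r[:,1],1); b=np.polyfit(r[:,0],r[:,2],1)
    print(tag,'slopes deg',np.degrees(np.arctan([a[0],b[0]])).round(2),'width',np.median(r[:,2]-r[:,1]).round(1),'center y at x=516:',((np.polyval(a,516)+np.polyval(b,516))/2).round(2))
sfx=sys.argv[1]; lz=float(sys.argv[2])
for n in('top','side'):
    c=dict(np.load(n+sfx+'.npz')); P=cloud(c)*1000; rgb=c['pixels'].astype(int)
    g=(rgb.min(-1)>85)&(rgb[...,1]>=rgb[...,0]-2)
    h=P[...,2]
    m=g&(P[...,0]>390)&(P[...,0]<640)&(P[...,1]<-150)&(P[...,1]>-280)&(abs(h-lz)<9)
    m=cv2.morphologyEx(m.astype(np.uint8),cv2.MORPH_OPEN,np.ones((3,3),np.uint8))
    k,l,s,_=cv2.connectedComponentsWithStats(m); i=1+s[1:,4].argmax()
    vu=np.argwhere(l==i); Q=np.array([ray(c,u,v,lz/1000)[:2]*1000 for v,u in vu])
    r=cv2.minAreaRect(Q.astype(np.float32)); print(n,'lid rect',np.round(r[0],1),np.round(r[1],1),round(r[2],2),'rear x max',Q[:,0].max().round(1),'z med',np.median(h[l==i]).round(1))
    xm=Q[:,0].max(); line_center(Q,n+' lid',(xm-45,xm-8))
    # plane fit for tilt
    W=P[l==i]; A=np.c_[W[:,0]-W[:,0].mean(),W[:,1]-W[:,1].mean(),np.ones(len(W))]; co=np.linalg.lstsq(A,W[:,2],rcond=None)[0]; print('   tilt dz/dx,dz/dy',co.round(4))
    for dz in ((89.5,100),):
        d=(rgb.max(-1)<75)&(P[...,0]>505)&(P[...,0]<650)&(P[...,1]<-170)&(P[...,1]>-285)&(h>dz[0])&(h<dz[1])
        k,l,s,_=cv2.connectedComponentsWithStats(d.astype(np.uint8)); i=1+s[1:,4].argmax()
        Q=np.array([ray(c,u,v,.094)[:2]*1000 for v,u in np.argwhere(l==i)])
        r=cv2.minAreaRect(Q.astype(np.float32)); print(n,'rim rect',np.round(r[0],1),np.round(r[1],1),round(r[2],2)); line_center(Q,n+' rim',(530,625))
E
python3 al.py 21 106.5
```

```text
top lid rect [ 454.7 -211.8] [61.6 80.5] 87.21 rear x max 495.3 z med 106.0
top lid slopes deg [-2.72 -6.96] width 59.3 center y at x=516: -217.34
   tilt dz/dx,dz/dy [-3.400000e-03  9.000000e-03  1.060516e+02]
top rim rect [ 575.5 -226.2] [ 75.2 119.3] 85.3
top rim slopes deg [-4.96 -5.  ] width 73.5 center y at x=516: -221.01
side lid rect [ 455.5 -215.9] [63.9 83.3] 85.24 rear x max 498.4 z med 105.8
side lid slopes deg [-2.09 -3.81] width 62.5 center y at x=516: -219.33
   tilt dz/dx,dz/dy [ 1.300000e-03 -1.000000e-04  1.057309e+02]
side rim rect [ 576.7 -230.9] [ 77.6 120.8] 85.09
side rim slopes deg [-4.53 -4.62] width 76.3 center y at x=516: -225.65
```

```bash
python3 - <<'E'
from h import *
goto((406,-213.9,37.5),175.2)
E
```

```text
shift mm [-9.4 -3.9 16.3] frac [-0.0235, -0.0098, 0.0407] turn [0.02 0.08 0.3 ] [7e-05, 0.00022, 0.00083]
```

Request:
play_rows:
  motion:
    - [[-0.01, -0.0098, 0.01], [0, 0, 0.0008]]
    - [[-0.0235, -0.0098, 0.03], [0, 0, 0.0008]]
    - [[-0.0235, -0.0098, 0.0407], [0, 0, 0.0008]]
    - [[-0.0235, -0.0098, 0.0407], [0, 0, 0.0008]]
    - [[-0.0235, -0.0098, 0.0407], [0, 0, 0.0008]]

```text
t: 16.0
eef_pos: [0.4056, -0.2138, 0.0371]
tool_rot: [0.0, 0.042, 0.999, 0.0]
contact_force: [-0.4, 0.4, 0.2]
gripper_width: 0.712
```

```bash
python3 - <<'E'
from h import *
st()
c=cam('top'); save(c,'top22.png',(355,205,405,260),11); np.savez('top22.npz',**c)
c=cam('side'); save(c,'side22.png',(245,260,335,340),8); np.savez('side22.npz',**c)
st()
E
python3 al.py 22 91
```

```text
t 16.00 p [ 405.6 -213.8   37.1] yawx 175.21 zt [ 4.e-04  6.e-04 -1.e+00] F [-0.4   0.38  0.17] M [ 0.01   0.029 -0.047] w 0.712 q [ 0.12  0.38  0.27  2.21 -0.19  0.57  2.02]
t 16.10 p [ 405.8 -213.9   37.5] yawx 175.20 zt [ 1.2e-03  4.0e-04 -1.0e+00] F [ 0.93  0.13 -1.13] M [-0.001 -0.037 -0.002] w 0.711 q [ 0.12  0.38  0.27  2.21 -0.19  0.57  2.02]
top lid rect [ 464.3 -216.8] [60.1 78.9] 87.63 rear x max 504.2 z med 89.8
top lid slopes deg [-2.76 -4.45] width 60.1 center y at x=516: -219.82
   tilt dz/dx,dz/dy [7.30000e-03 8.00000e-03 8.98214e+01]
top rim rect [ 575.5 -226.2] [ 75.  119.3] 85.36
top rim slopes deg [-4.82 -4.58] width 73.5 center y at x=516: -221.26
side lid rect [ 464.5 -221.4] [63.9 82.1] 84.93 rear x max 507.4 z med 89.3
side lid slopes deg [-2.66 -4.4 ] width 62.0 center y at x=516: -224.61
   tilt dz/dx,dz/dy [ 2.40000e-03 -8.00000e-04  8.93499e+01]
side rim rect [ 576.4 -230.9] [ 78.4 121.1] 85.74
side rim slopes deg [-4.7  -4.58] width 76.3 center y at x=516: -225.59
```

View pics/side22.png

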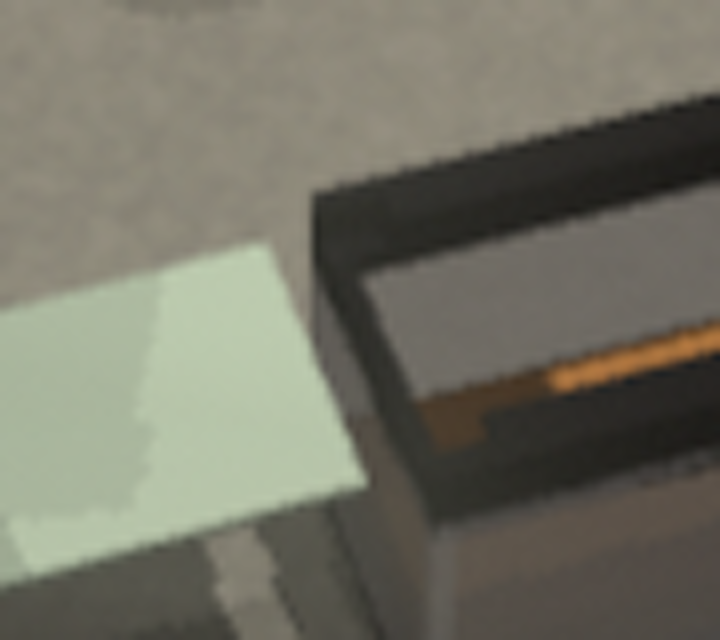

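View pics/top22.png

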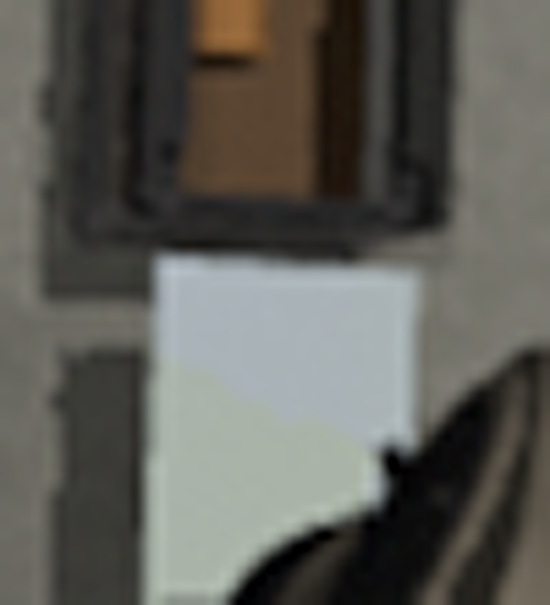

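Lid and box centre lines agree to within about 1 mm in both views (top -221.1 against -221.2, side -225.7 against about -225). Advancing slowly into the open mouth.

Request:
play_rows:
  motion:
    - [[-0.01, 0, 0], [0, 0, 0]]
    - [[-0.02, 0, 0], [0, 0, 0]]
    - [[-0.028, 0, 0], [0, 0, 0]]
    - [[-0.036, 0, 0], [0, 0, 0]]
    - [[-0.036, 0, 0], [0, 0, 0]]

```text
t: 16.6
eef_pos: [0.4209, -0.2151, 0.0376]
tool_rot: [0.001, 0.042, 0.999, 0.0]
contact_force: [1.1, -0.3, -1.0]
gripper_width: 0.714
```

```bash
python3 - <<'E'
from h import *
st()
c=cam('top'); save(c,'top23.png',(355,205,405,260),11); np.savez('top23.npz',**c)
c=cam('side'); save(c,'side23.png',(245,260,335,340),8); np.savez('side23.npz',**c)
st()
E
python3 al.py 23 89
```

```text
t 16.60 p [ 420.9 -215.1   37.6] yawx 175.23 zt [ 1.8e-03  2.0e-04 -1.0e+00] F [ 1.1  -0.29 -1.01] M [ 0.005  0.004 -0.056] w 0.714 q [ 0.12  0.4   0.27  2.18 -0.19  0.58  2.01]
t 16.70 p [ 420.2 -215.1   37.4] yawx 175.21 zt [ 1.1e-03  4.0e-04 -1.0e+00] F [-0.69 -0.48 -0.68] M [0.006 0.038 0.016] w 0.711 q [ 0.12  0.4   0.27  2.18 -0.19  0.58  2.01]
top lid rect [ 480.2 -219.1] [62.7 79.5] 87.19 rear x max 520.2 z med 90.2
top lid slopes deg [-14.28  -7.2 ] width 60.2 center y at x=516: -223.63
   tilt dz/dx,dz/dy [ 6.00000e-04 -2.00000e-04  9.01996e+01]
top rim rect [ 575.6 -226.2] [ 75.2 119.1] 85.3
top rim slopes deg [-4.94 -4.94] width 73.5 center y at x=516: -221.06
side lid rect [ 480.6 -220.1] [63.7 82.2] 85.67 rear x max 523.2 z med 89.5
side lid slopes deg [-3.59 -4.25] width 61.8 center y at x=516: -223.24
   tilt dz/dx,dz/dy [-5.00000e-04 -1.30000e-03  8.94993e+01]
side rim rect [ 575.8 -231.2] [ 78.3 122.4] 85.09
side rim slopes deg [-4.72 -4.62] width 76.7 center y at x=516: -225.77
```

View pics/side23.png

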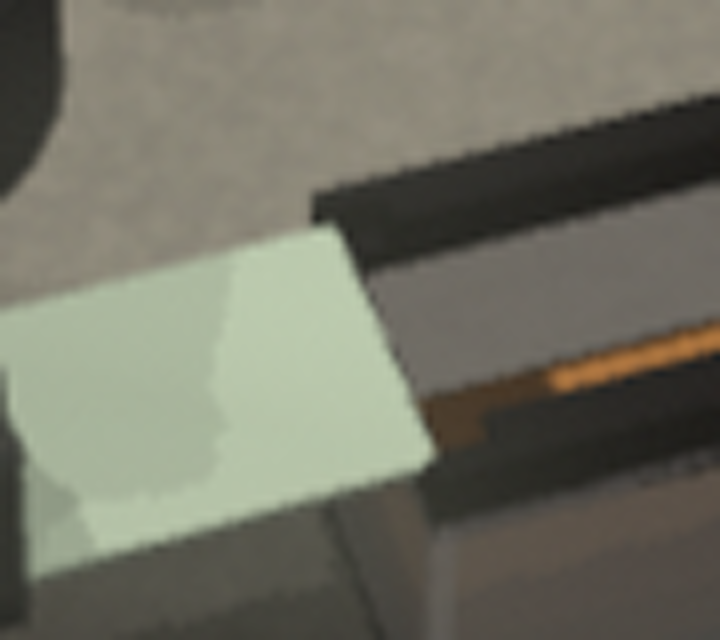

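View pics/top23.png

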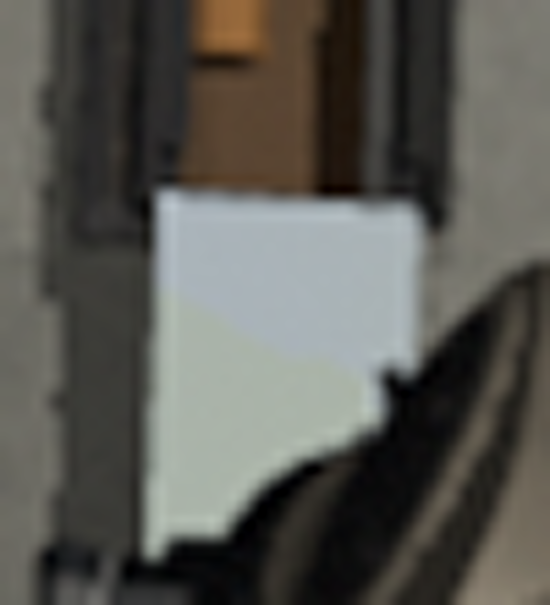

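The rear end is about 5 mm inside the mouth, between the rims (top crop: lid 155–420, rims 135–447), with no force. Lowering slightly to find the ledges.

Request:
play_rows:
  motion:
    - [[-0.006, 0, 0.002], [0, 0, 0]]
    - [[-0.006, 0, 0.0035], [0, 0, 0]]
    - [[-0.006, 0, 0.0035], [0, 0, 0]]

```text
t: 17.0
eef_pos: [0.4225, -0.2152, 0.0359]
tool_rot: [0.0, 0.042, 0.999, 0.0]
contact_force: [0.1, 1.3, -0.8]
gripper_width: 0.716
```

Request:
play_rows:
  motion:
    - [[0, 0, 0.002], [0, 0, 0]]
    - [[0, 0, 0.002], [0, 0, 0]]

```text
t: 17.2
eef_pos: [0.4225, -0.2152, 0.0351]
tool_rot: [0.0, 0.042, 0.999, 0.0]
contact_force: [-0.2, 0.1, -0.2]
gripper_width: 0.712
```

```bash
python3 - <<'E'
from h import *
for i in range(1): st()
E
```

```text
t 17.20 p [ 422.5 -215.2   35.1] yawx 175.21 zt [ 8.e-04  4.e-04 -1.e+00] F [-0.24  0.14 -0.17] M [-0.002 -0.     0.008] w 0.712 q [ 0.12  0.41  0.27  2.18 -0.19  0.58  2.02]
```

Request:
play_rows:
  motion:
    - [[0, 0, 0.0015], [0, 0, 0]]
    - [[0, 0, 0.0015], [0, 0, 0]]

```text
t: 17.4
eef_pos: [0.4224, -0.2152, 0.0344]
tool_rot: [0.0, 0.042, 0.999, 0.0]
contact_force: [-0.3, 0.4, 0.4]
gripper_width: 0.708
```

Request:
play_rows:
  motion:
    - [[0, 0, 0.0015], [0, 0, 0]]
    - [[0, 0, 0.0015], [0, 0, 0]]

```text
t: 17.6
eef_pos: [0.4225, -0.2153, 0.0338]
tool_rot: [0.0, 0.042, 0.999, 0.0]
contact_force: [-0.5, 0.5, 1.4]
gripper_width: 0.712
```

```bash
python3 - <<'E'
from h import *
st()
c=cam('side'); save(c,'side24.png',(245,260,335,340),8); np.savez('side24.npz',**c)
c=cam('top'); np.savez('top24.npz',**c); st()
E
python3 al.py 24 88
```

```text
t 17.60 p [ 422.5 -215.3   33.8] yawx 175.21 zt [ 9.e-04  4.e-04 -1.e+00] F [-0.46  0.48  1.36] M [ 0.045 -0.068 -0.052] w 0.712 q [ 0.12  0.41  0.27  2.18 -0.2   0.58  2.02]
t 17.70 p [ 422.5 -215.3   33.8] yawx 175.21 zt [ 9.e-04  4.e-04 -1.e+00] F [-0.39 -0.2   0.07] M [-0.037 -0.02  -0.015] w 0.713 q [ 0.12  0.41  0.27  2.18 -0.2   0.58  2.02]
top lid rect [ 480.5 -219.5] [63.  80.2] 87.63 rear x max 520.3 z med 87.9
top lid slopes deg [-10.82  -7.88] width 60.3 center y at x=516: -222.37
   tilt dz/dx,dz/dy [1.8900e-02 3.7000e-03 8.7784e+01]
top rim rect [ 575.6 -225.9] [ 75.7 119.3] 85.3
top rim slopes deg [-4.96 -5.08] width 73.6 center y at x=516: -220.82
side lid rect [ 482.2 -221.6] [63.3 82.2] 86.27 rear x max 525.1 z med 86.9
side lid slopes deg [-0.55 -2.16] width 61.7 center y at x=516: -223.39
   tilt dz/dx,dz/dy [ 1.950e-02 -1.100e-03  8.694e+01]
side rim rect [ 576.7 -231.2] [ 78.2 120.8] 85.09
side rim slopes deg [-4.79 -4.75] width 76.3 center y at x=516: -225.47
```

View pics/side24.png

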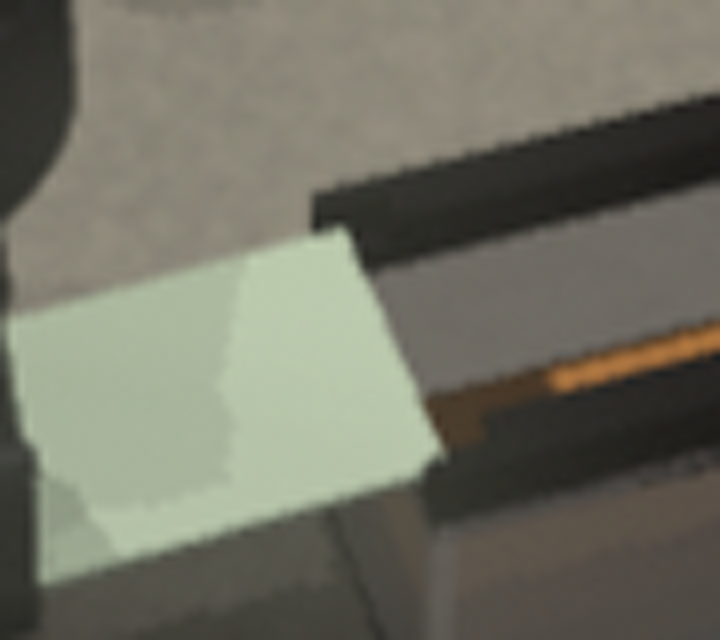

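The lid touched the ledges and pivoted slightly in the grip, with the rear about 1.1° up in both cameras. I'll level it by raising 1.3 mm and turning 1.1° about tool y.

Request:
play_rows:
  motion:
    - [[0, 0, -0.0018], [0, 0.0015, 0]]
    - [[0, 0, -0.0036], [0, 0.003, 0]]
    - [[0, 0, -0.0036], [0, 0.003, 0]]

```text
t: 18.0
eef_pos: [0.423, -0.2153, 0.0354]
tool_rot: [-0.009, 0.042, 0.999, 0.001]
contact_force: [0.5, -0.3, 0.8]
gripper_width: 0.712
```

```bash
python3 - <<'E'
from h import *
st()
c=cam('side'); np.savez('side25.npz',**c)
c=cam('top'); np.savez('top25.npz',**c); st()
E
python3 al.py 25 88 | grep -A2 lid
```

```text
t 18.00 p [ 423.  -215.3   35.4] yawx 175.22 zt [-0.0179  0.0018 -0.9998] F [ 0.55 -0.28  0.82] M [ 0.009 -0.144  0.032] w 0.712 q [ 0.11  0.42  0.27  2.16 -0.19  0.6   2.  ]
t 18.10 p [ 423.  -215.3   35.4] yawx 175.22 zt [-0.0172  0.0017 -0.9999] F [-0.73 -0.42  0.53] M [-0.02  -0.167 -0.006] w 0.713 q [ 0.11  0.42  0.27  2.16 -0.19  0.6   2.01]
top lid rect [ 483.1 -219.6] [63.1 80.3] 87.63 rear x max 523.0 z med 88.1
top lid slopes deg [-18.87  -8.11] width 57.8 center y at x=516: -223.06
   tilt dz/dx,dz/dy [1.17000e-02 6.50000e-03 8.82236e+01]
top rim rect [ 575.5 -226.1] [ 75.3 119.3] 85.3
--
side lid rect [ 484.8 -220.9] [64.3 79.7] 85.51 rear x max 526.6 z med 87.5
side lid slopes deg [-0.9  -3.18] width 61.6 center y at x=516: -223.33
   tilt dz/dx,dz/dy [ 2.50000e-03 -1.30000e-03  8.75144e+01]
side rim rect [ 576.7 -231.1] [ 77.9 120.8] 85.09
```

Level again and resting on the ledges with hardly any force. Sliding in under the lips in small steps.

Request:
play_rows:
  motion:
    - [[-0.008, 0, -0.0003], [0, 0, 0]]
    - [[-0.016, 0, -0.0005], [0, 0, 0]]
    - [[-0.024, 0, -0.0007], [0, 0, 0]]
    - [[-0.03, 0, -0.0008], [0, 0, 0]]
    - [[-0.03, 0, -0.0008], [0, 0, 0]]

```text
t: 18.6
eef_pos: [0.4357, -0.2164, 0.0356]
tool_rot: [-0.008, 0.042, 0.999, 0.0]
contact_force: [-0.3, -0.4, 0.6]
gripper_width: 0.712
```

```bash
python3 - <<'E'
from h import *
st()
c=cam('side'); save(c,'side26.png',(245,260,335,340),8); np.savez('side26.npz',**c)
c=cam('top'); save(c,'top26.png',(355,185,405,250),9); np.savez('top26.npz',**c); st()
E
python3 al.py 26 88 | grep -A2 lid
```

```text
t 18.60 p [ 435.7 -216.4   35.6] yawx 175.24 zt [-0.0165  0.0014 -0.9999] F [-0.29 -0.39  0.59] M [-0.073 -0.221  0.047] w 0.712 q [ 0.11  0.43  0.27  2.14 -0.19  0.61  2.  ]
t 18.70 p [ 435.4 -216.4   35.6] yawx 175.23 zt [-0.0166  0.0014 -0.9999] F [0.24 0.09 0.34] M [-0.023 -0.184 -0.027] w 0.713 q [ 0.11  0.43  0.27  2.14 -0.19  0.61  2.  ]
top lid rect [ 494.8 -221.4] [65.7 77.7] 87.63 rear x max 533.4 z med 88.5
top lid slopes deg [-26.73  -4.52] width 59.1 center y at x=516: -222.28
   tilt dz/dx,dz/dy [ 2.80000e-03 -1.40000e-03  8.84127e+01]
top rim rect [ 575.6 -226. ] [ 75.4 119.2] 85.18
--
side lid rect [ 497.8 -222.2] [63.5 78.7] 86.0 rear x max 538.7 z med 87.6
side lid slopes deg [ 9.19 -2.27] width 61.3 center y at x=516: -222.57
   tilt dz/dx,dz/dy [ 2.90000e-03 -2.00000e-04  8.75395e+01]
side rim rect [ 576.8 -230.6] [ 77.8 120.4] 85.57
```

View pics/side26.png

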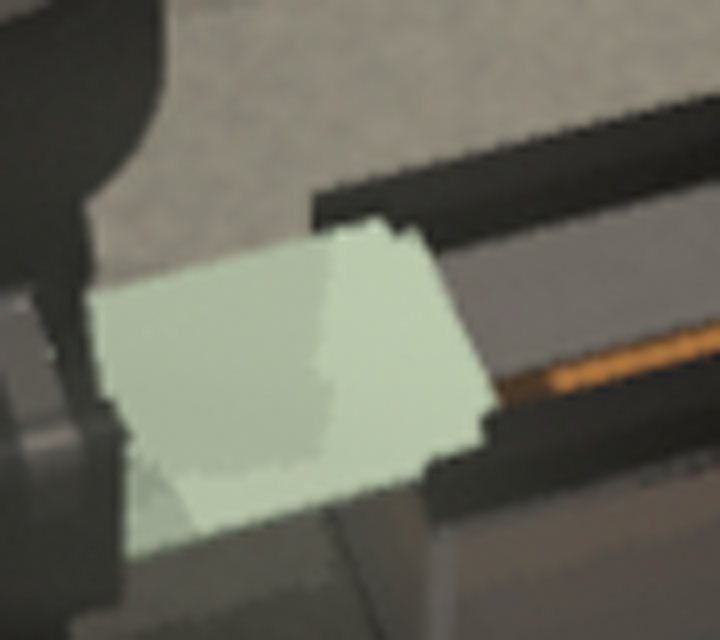

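View pics/top26.png

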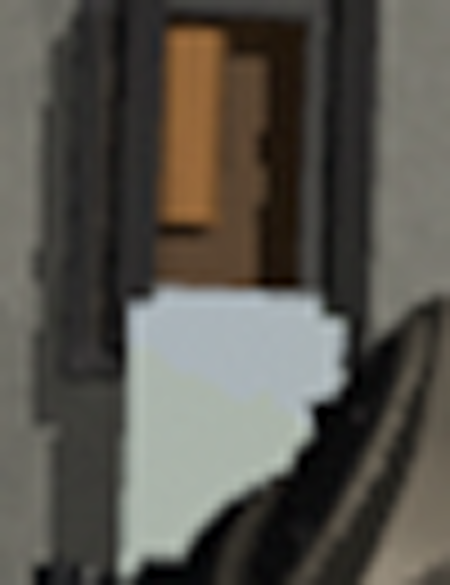

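Both rear corners are under the lips (notches at top crop px (155,295) and (325,295)). Continuing in.

Request:
play_rows:
  motion:
    - [[-0.012, 0, -0.0002], [0, 0, 0]]
    - [[-0.024, 0, -0.0004], [0, 0, 0]]
    - [[-0.036, 0, -0.0006], [0, 0, 0]]
    - [[-0.048, 0, -0.0008], [0, 0, 0]]
    - [[-0.06, 0, -0.001], [0, 0, 0]]

```text
t: 19.2
eef_pos: [0.4597, -0.2185, 0.0355]
tool_rot: [-0.008, 0.042, 0.999, 0.0]
contact_force: [-1.3, -0.9, 1.6]
gripper_width: 0.714
```

```bash
python3 - <<'E'
from h import *
st()
E
```

```text
t 19.20 p [ 459.7 -218.5   35.5] yawx 175.23 zt [-0.0167  0.0014 -0.9999] F [-1.29 -0.95  1.62] M [-0.016  0.067  0.064] w 0.714 q [ 0.1   0.46  0.27  2.08 -0.19  0.64  1.99]
```

Forces stay small. On to the point where the fingers come close to the mouth.

Request:
play_rows:
  motion:
    - [[-0.012, 0, -0.0002], [0, 0, 0]]
    - [[-0.024, 0, -0.0004], [0, 0, 0]]
    - [[-0.036, 0, -0.0006], [0, 0, 0]]
    - [[-0.048, 0, -0.0008], [0, 0, 0]]
    - [[-0.06, 0, -0.001], [0, 0, 0]]
    - [[-0.072, 0, -0.0012], [0, 0, 0]]
    - [[-0.072, 0, -0.0012], [0, 0, 0]]

```text
t: 19.9
eef_pos: [0.4897, -0.2209, 0.0357]
tool_rot: [-0.008, 0.041, 0.999, 0.0]
contact_force: [0.4, -0.3, 3.4]
gripper_width: 0.716
```

```bash
python3 - <<'E'
from h import *
st()
c=cam('side'); save(c,'side27.png',(240,240,380,345),5); np.savez('side27.npz',**c)
c=cam('top'); save(c,'top27.png',(345,170,415,250),7); np.savez('top27.npz',**c); st()
E
```

```text
t 19.90 p [ 489.7 -220.9   35.7] yawx 175.26 zt [-0.0153  0.0011 -0.9999] F [ 0.43 -0.34  3.4 ] M [-0.035 -0.23  -0.017] w 0.716 q [ 0.09  0.49  0.27  2.02 -0.2   0.67  1.98]
t 20.00 p [ 489.7 -221.    35.8] yawx 175.25 zt [-1.460e-02  9.000e-04 -9.999e-01] F [ 1.97 -0.57  2.01] M [-0.032 -0.354  0.022] w 0.710 q [ 0.09  0.49  0.27  2.02 -0.2   0.67  1.98]
```

View pics/side27.png

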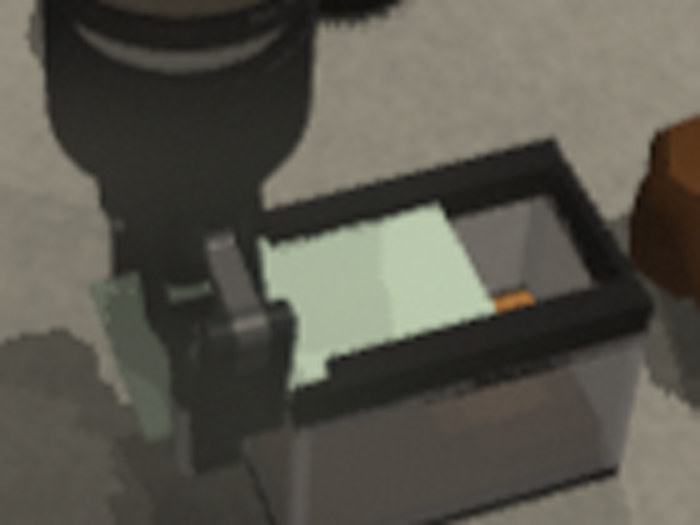

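View pics/top27.png

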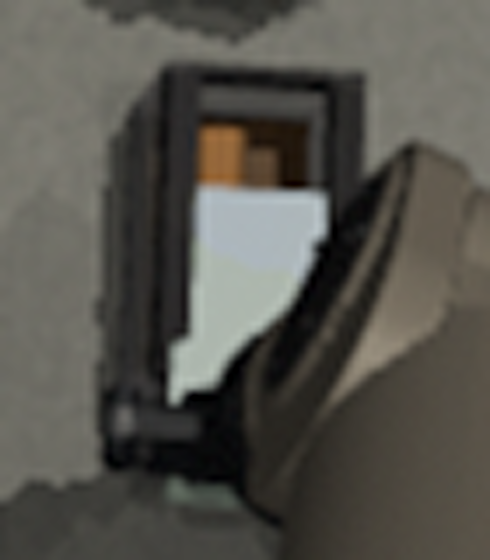

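75 mm is in and both long edges are under the lips. The fingers are just short of the mouth, so I'll release here and push the rest home from the front end.

Request:
play_rows:
  motion:
    - [[0, 0, 0], [0, 0, 0]]
    - [[0, 0, 0], [0, 0, 0]]
    - [[0, 0, 0], [0, 0, 0]]
    - [[0, 0, 0], [0, 0, 0]]
    - [[0.01, 0, 0], [0, 0, 0]]
  fingers: 82

```text
t: 20.5
eef_pos: [0.4859, -0.2206, 0.0359]
tool_rot: [-0.007, 0.041, 0.999, 0.0]
contact_force: [-0.8, -0.9, -0.5]
gripper_width: 0.957
```

Request:
play_rows:
  motion:
    - [[0, 0, -0.04], [0, 0, 0]]
    - [[0, 0, -0.1], [0, 0, 0]]
    - [[0, 0, -0.15], [0, -0.003, 0]]
    - [[0.05, 0, -0.15], [0, -0.003, 0]]
    - [[0.12, 0, -0.15], [0, -0.003, 0]]
    - [[0.15, 0, -0.15], [0, -0.003, 0]]
    - [[0.15, 0, -0.15], [0, -0.003, 0]]

```text
t: 21.2
eef_pos: [0.4252, -0.2156, 0.0966]
tool_rot: [0.002, 0.042, 0.999, 0.0]
contact_force: [0.3, -0.7, 0.2]
gripper_width: 0.96
```

```bash
python3 - <<'E'
from h import *
st()
c=cam('side'); save(c,'side28.png',(240,240,380,345),5); np.savez('side28.npz',**c)
c=cam('top'); save(c,'top28.png',(345,170,415,250),7); np.savez('top28.npz',**c); st()
E
```

```text
t 21.20 p [ 425.2 -215.6   96.6] yawx 175.19 zt [ 3.5e-03 -1.0e-04 -1.0e+00] F [ 0.27 -0.65  0.23] M [ 0.006 -0.024 -0.008] w 0.960 q [ 0.08  0.3   0.31  2.14 -0.14  0.72  1.97]
t 21.30 p [ 428.  -215.8   96.9] yawx 175.29 zt [ 0.0057 -0.0011 -1.    ] F [ 0.45 -0.62  0.62] M [ 0.022  0.011 -0.036] w 0.957 q [ 0.07  0.3   0.31  2.13 -0.14  0.72  1.97]
```

View pics/side28.png

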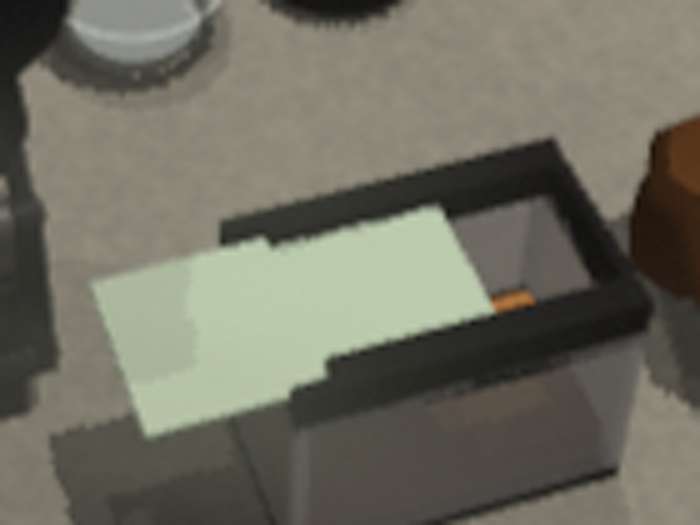

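View pics/top28.png

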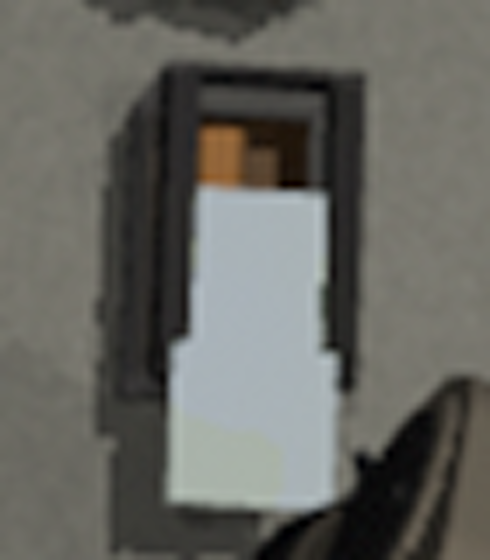

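The lid lies straight in the grooves, with its front edge at top crop px y≈505. I'll shut the fingers, lower them in front of the edge and push.

```bash
python3 - <<'E'
from h import *
for n,o,k,pts in (('top',(345,170),7,((167,502),(335,508))),('side',(240,240),5,((92,284),(148,437)))):
    c=dict(np.load(n+'28.npz'))
    for u,v in pts: print(n,(ray(c,o[0]+u/k-.5,o[1]+v/k-.5,.088)*1000).round(1))
goto((440,-216.9,97),175.2); goto((440,-216.9,46),175.2)
E
```

```text
top [ 472.4 -188.5   88. ]
top [ 469.2 -251.1   88. ]
side [ 474.1 -189.8   88. ]
side [ 469.1 -251.2   88. ]
shift mm [-12.   -0.2   0. ] frac [-0.03, -0.0004, 0.0] turn [-0.03  0.33  0.09] [-9e-05, 0.00092, 0.00024]
shift mm [-11.7  -0.1  51. ] frac [-0.0293, -0.0003, 0.1275] turn [-0.03  0.33  0.09] [-9e-05, 0.00092, 0.00024]
```

Request:
play_rows:
  motion:
    - [[-0.025, 0, 0], [0, 0.0009, 0]]
    - [[-0.025, 0, 0], [0, 0.0009, 0]]
    - [[-0.025, 0, 0], [0, 0.0009, 0]]
    - [[-0.025, 0, 0], [0, 0.0009, 0]]
    - [[-0.025, 0, 0.04], [0, 0.0009, 0]]
    - [[-0.025, 0, 0.09], [0, 0.0009, 0]]
    - [[-0.025, 0, 0.1275], [0, 0.0009, 0]]
    - [[-0.025, 0, 0.1275], [0, 0.0009, 0]]
  fingers: 0

```text
t: 22.1
eef_pos: [0.4367, -0.2161, 0.0444]
tool_rot: [-0.002, 0.041, 0.999, 0.0]
contact_force: [-0.4, 0.4, -0.3]
gripper_width: 0.002
```

```bash
python3 - <<'E'
from h import *
st()
c=cam('side'); save(c,'side29.png',(220,240,360,345),5)
goto((458,-218.3,46),175.2)
E
```

```text
t 22.10 p [ 436.7 -216.1   44.4] yawx 175.28 zt [-3.7e-03  5.0e-04 -1.0e+00] F [-0.43  0.44 -0.35] M [ 0.022 -0.006  0.04 ] w 0.002 q [ 0.1   0.41  0.28  2.14 -0.19  0.62  2.  ]
shift mm [-20.7  -0.1  -0.7] frac [-0.0517, -0.0003, -0.0017] turn [-0.01 -0.12  0.07] [-3e-05, -0.00034, 0.00018]
```

View pics/side29.png

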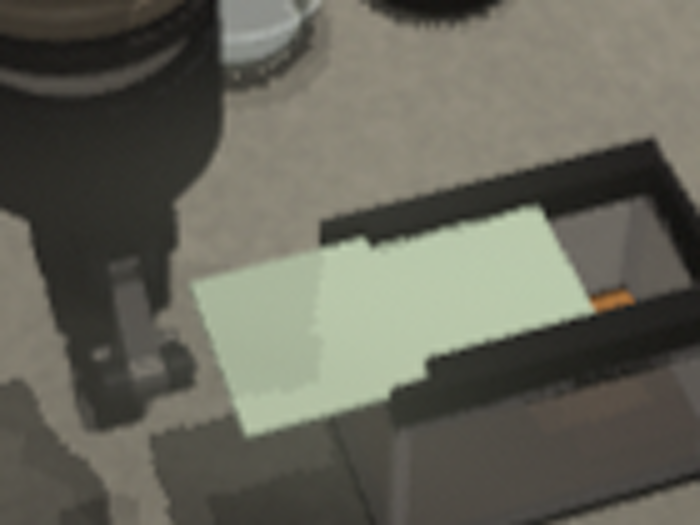

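Request:
play_rows:
  motion:
    - [[-0.012, 0, -0.001], [0, 0, 0]]
    - [[-0.024, 0, -0.001], [0, 0, 0]]
    - [[-0.036, 0, -0.001], [0, 0, 0]]
    - [[-0.048, 0, -0.001], [0, 0, 0]]
    - [[-0.06, 0, -0.001], [0, 0, 0]]
    - [[-0.07, 0, -0.001], [0, 0, 0]]

```text
t: 22.75
eef_pos: [0.4658, -0.2188, 0.0458]
tool_rot: [-0.001, 0.041, 0.999, -0.0]
contact_force: [-1.1, 0.4, 0.1]
gripper_width: 0.001
```

```bash
python3 - <<'E'
from h import *
st()
c=cam('side'); save(c,'side30.png',(220,240,360,345),5)
E
```

```text
t 22.75 p [ 465.8 -218.8   45.8] yawx 175.28 zt [-2.e-03 -1.e-04 -1.e+00] F [-1.1   0.45  0.14] M [0.051 0.062 0.027] w 0.001 q [ 0.09  0.44  0.28  2.08 -0.19  0.65  1.99]
```

View pics/side30.png

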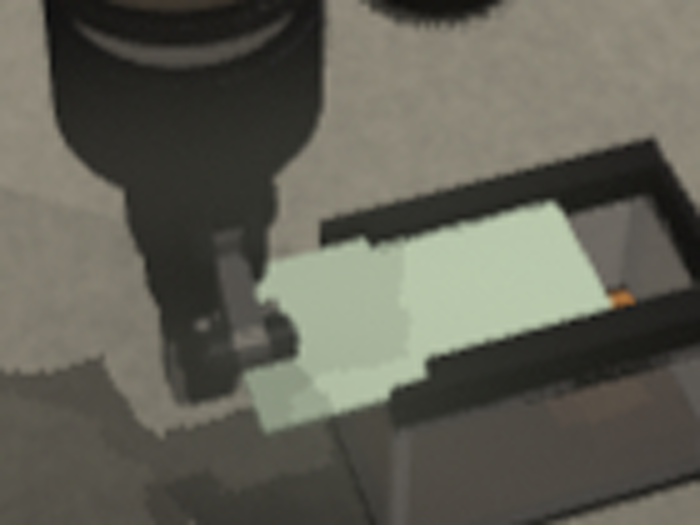

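The lid follows with about 1 N (rear corner from (590,312) to (610,305)). Continuing.

Request:
play_rows:
  motion:
    - [[-0.012, 0, 0], [0, 0, 0]]
    - [[-0.024, 0, 0], [0, 0, 0]]
    - [[-0.036, 0, 0], [0, 0, 0]]
    - [[-0.048, 0, 0], [0, 0, 0]]
    - [[-0.058, 0, 0], [0, 0, 0]]
    - [[-0.066, 0, 0], [0, 0, 0]]

```text
t: 23.4
eef_pos: [0.4932, -0.221, 0.0458]
tool_rot: [-0.001, 0.041, 0.999, -0.0]
contact_force: [-0.1, -0.0, -0.4]
gripper_width: 0.006
```

```bash
python3 - <<'E'
from h import *
st()
c=cam('side'); save(c,'side31.png',(240,240,380,345),5)
c=cam('top'); save(c,'top31.png',(345,170,415,250),7)
E
```

```text
t 23.40 p [ 493.2 -221.    45.8] yawx 175.30 zt [-1.3e-03 -3.0e-04 -1.0e+00] F [-0.11 -0.04 -0.39] M [0.004 0.101 0.033] w 0.006 q [ 0.09  0.48  0.27  2.02 -0.2   0.67  1.98]
```

View pics/side31.png

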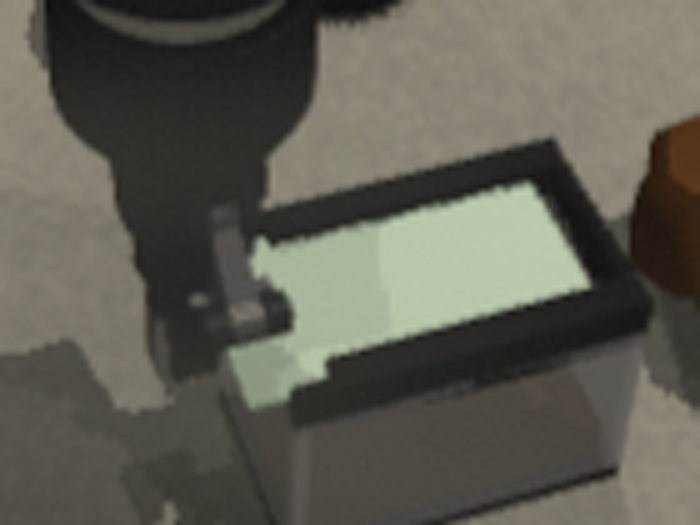

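View pics/top31.png

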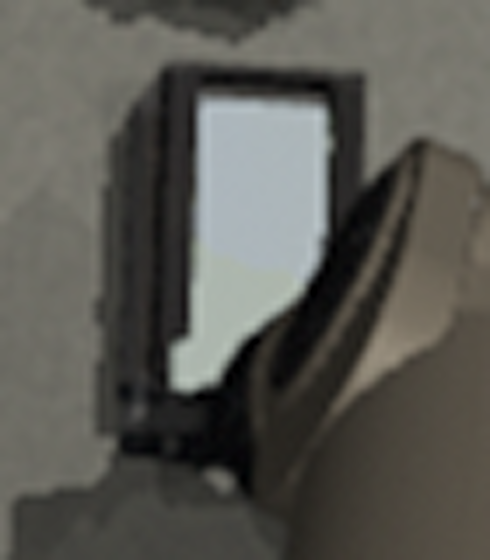

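A few millimetres left. Small steps now, watching the force.

Request:
play_rows:
  motion:
    - [[-0.005, 0, 0], [0, 0, 0]]
    - [[-0.006, 0, 0], [0, 0, 0]]

```text
t: 23.7
eef_pos: [0.496, -0.2211, 0.0458]
tool_rot: [-0.0, 0.041, 0.999, -0.0]
contact_force: [-0.6, -0.3, -0.1]
gripper_width: -0.002
```

Request:
play_rows:
  motion:
    - [[-0.004, 0, 0], [0, 0, 0]]
    - [[-0.004, 0, 0], [0, 0, 0]]

```text
t: 23.9
eef_pos: [0.4978, -0.2213, 0.0459]
tool_rot: [-0.0, 0.041, 0.999, -0.0]
contact_force: [0.1, -0.1, 0.7]
gripper_width: 0.0
```

Request:
play_rows:
  motion:
    - [[-0.003, 0, 0], [0, 0, 0]]
    - [[-0.003, 0, 0], [0, 0, 0]]

```text
t: 24.1
eef_pos: [0.4992, -0.2214, 0.0459]
tool_rot: [-0.0, 0.041, 0.999, -0.0]
contact_force: [-0.2, -0.5, -0.9]
gripper_width: -0.002
```

Request:
play_rows:
  motion:
    - [[-0.002, 0, 0], [0, 0, 0]]
    - [[-0.002, 0, 0], [0, 0, 0]]

```text
t: 24.3
eef_pos: [0.5002, -0.2215, 0.0459]
tool_rot: [-0.0, 0.041, 0.999, -0.0]
contact_force: [0.3, -0.2, 0.0]
gripper_width: 0.002
```

Request:
play_rows:
  motion:
    - [[-0.002, 0, 0], [0, 0, 0]]
    - [[-0.002, 0, 0], [0, 0, 0]]

```text
t: 24.5
eef_pos: [0.5011, -0.2216, 0.0459]
tool_rot: [0.0, 0.041, 0.999, -0.0]
contact_force: [0.4, -0.3, 0.1]
gripper_width: 0.002
```

```bash
python3 - <<'E'
from h import *
st()
c=cam('side'); save(c,'side32.png',(270,245,380,345),7)
c=cam('top'); save(c,'top32.png',(355,170,405,235),10)
st()
E
```

```text
t 24.50 p [ 501.1 -221.6   45.9] yawx 175.32 zt [ 0.e+00 -7.e-04 -1.e+00] F [ 0.42 -0.29  0.12] M [-0.031 -0.005  0.022] w 0.002 q [ 0.09  0.48  0.27  2.   -0.2   0.68  1.98]
t 24.60 p [ 501.1 -221.5   45.9] yawx 175.33 zt [-0.e+00 -6.e-04 -1.e+00] F [-0.55  0.22 -0.65] M [ 0.035  0.028 -0.007] w -0.002 q [ 0.09  0.48  0.27  2.   -0.2   0.68  1.98]
```

View pics/side32.png

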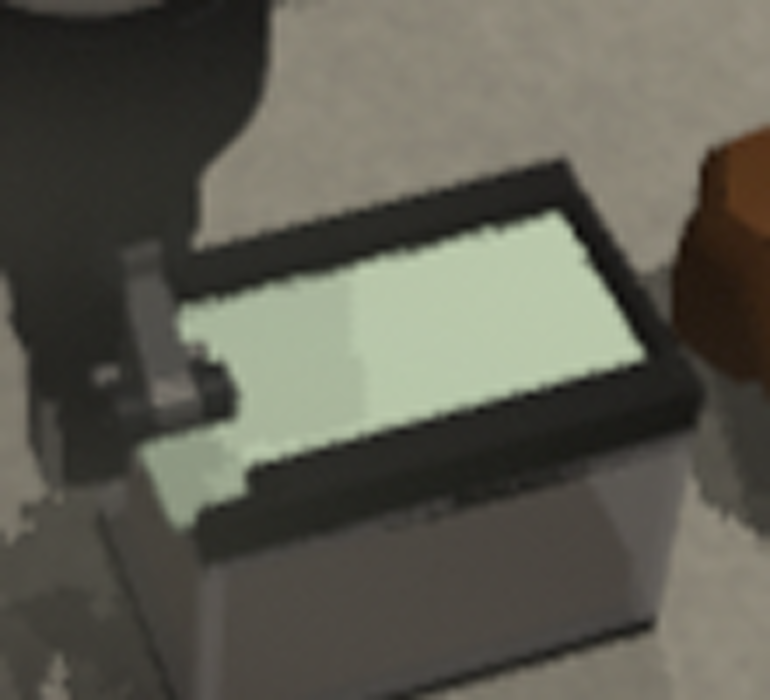

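Request:
play_rows:
  motion:
    - [[-0.002, 0, 0], [0, 0, 0]]
    - [[-0.002, 0, 0], [0, 0, 0]]

```text
t: 24.8
eef_pos: [0.5015, -0.2216, 0.0458]
tool_rot: [-0.0, 0.041, 0.999, -0.0]
contact_force: [-0.6, -0.4, 0.8]
gripper_width: 0.004
```

Request:
play_rows:
  motion:
    - [[-0.002, 0, 0], [0, 0, 0]]
    - [[-0.002, 0, 0], [0, 0, 0]]

```text
t: 25.0
eef_pos: [0.5015, -0.2216, 0.0457]
tool_rot: [-0.001, 0.041, 0.999, -0.0]
contact_force: [-3.6, 1.1, 3.6]
gripper_width: -0.004
```

Request:
play_rows:
  motion:
    - [[-0.002, 0, 0], [0, 0, 0]]
    - [[-0.002, 0, 0], [0, 0, 0]]

```text
t: 25.2
eef_pos: [0.5015, -0.2216, 0.0456]
tool_rot: [-0.002, 0.041, 0.999, 0.0]
contact_force: [-6.0, 0.4, 4.2]
gripper_width: -0.002
```

The motion stopped firmly at 6 N. Backing off straight and clearing the view to check.

Request:
play_rows:
  motion:
    - [[0.02, 0, 0], [0, 0, 0]]
    - [[0.06, 0, 0], [0, 0, 0]]
    - [[0.12, 0, 0], [0, 0, 0]]
    - [[0.15, 0, -0.1], [0, 0, 0]]
    - [[0.15, 0, -0.2], [0, 0, 0]]
    - [[0.15, 0.1, -0.25], [0, 0, 0]]
    - [[0.15, 0.2, -0.25], [0, 0, 0]]
    - [[0.15, 0.3, -0.25], [0, 0, 0]]

```text
t: 26.0
eef_pos: [0.4532, -0.0959, 0.1471]
tool_rot: [0.001, 0.041, 0.999, 0.0]
contact_force: [0.2, -0.0, -0.6]
gripper_width: -0.0
```

```bash
python3 - <<'E'
from h import *
st()
c=cam('side'); save(c,'side33.png',(270,245,380,345),7); np.savez('side33.npz',**c)
c=cam('top'); save(c,'top33.png',(355,165,410,235),8.5);np.savez('top33.npz',**c)
E
```

```text
t 26.00 p [453.2 -95.9 147.1] yawx 175.24 zt [ 1.2e-03  6.0e-04 -1.0e+00] F [ 0.21 -0.02 -0.61] M [ 0.011 -0.033  0.004] w -0.000 q [-0.16  0.19  0.27  2.12 -0.07  0.84  1.64]
```

View pics/side33.png

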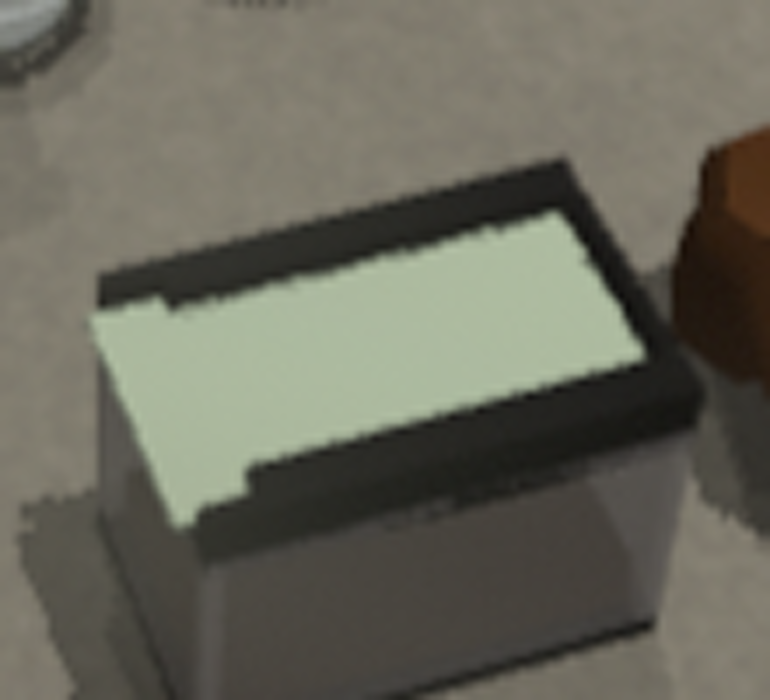

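View pics/top33.png

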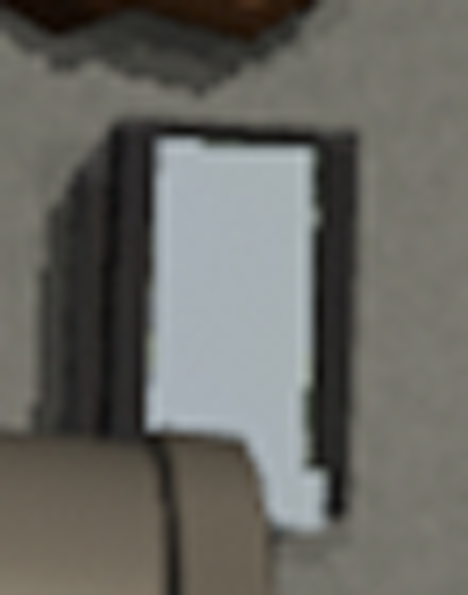

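```bash
python3 - <<'E'
from h import *
c=dict(np.load('side33.npz')); a=np.radians(-4.75); X=np.array([np.cos(a),np.sin(a)])
f=lambda n,u,v,z,o=(270,245),k=7,c=c:(lambda p:print(n,p.round(1),'along',(p@X).round(1)))(ray(c,o[0]+u/k-.5,o[1]+v/k-.5,z)[:2]*1000)
f('lid FL',92,318,.088); f('lid FR',180,528,.088)
f('lid FL bottom',92,321,.085)
f('rim FL top',100,275,.094); f('rim FR top',205,520,.094); f('rim FL low',100,307,.085)
f('wall base FL',100,522,0);f('wall base FR',172,700,0)
f('rim RL top',566,158,.094); f('rim RR top',700,385,.094)
f('lid RL',556,210,.088); f('lid RR',648,358,.088)
t=dict(np.load('top33.npz'))
f('T lid FR',325,528,.088,(355,165),8.5,t); f('T rim FR',340,518,.094,(355,165),8.5,t); f('T rim RR',358,130,.094,(355,165),8.5,t); f('T rim RL',118,122,.094,(355,165),8.5,t)
Z=cloud(c)*1000; r=c['pixels'].astype(int)
m=(r.min(-1)>120)&(r[...,1]>r[...,0])&(Z[...,0]>500)&(Z[...,0]<640)&(Z[...,1]<-170)&(Z[...,1]>-280)&(Z[...,2]>75)&(Z[...,2]<100)
W=Z[m]; A=np.c_[W[:,0]-570,W[:,1]+226,np.ones(len(W))]; print(len(W),np.linalg.lstsq(A,W[:,2],rcond=None)[0].round(4))
E
```

```text
lid FL [ 516.2 -193.2] along 530.4
lid FR [ 510.8 -254.9] along 530.1
lid FL bottom [ 516.8 -191.8] along 530.9
rim FL top [ 521.  -186.7] along 534.7
rim FR top [ 514.7 -259. ] along 534.4
rim FL low [ 520.2 -188.6] along 534.1
wall base FL [ 520.9 -187.9] along 534.6
wall base FR [ 516.5 -242.1] along 534.7
rim RL top [ 640.3 -196.7] along 654.4
rim RR top [ 633.3 -269. ] along 653.4
lid RL [ 632.9 -206. ] along 647.8
lid RR [ 629.7 -253.8] along 648.6
T lid FR [ 509.7 -254.1] along 529.0
T rim FR [ 512.2 -257.4] along 531.8
T rim RR [ 633.7 -269.1] along 653.8
T rim RL [ 637.6 -194.4] along 651.5
1697 [-1.50000e-03 -2.60000e-03  8.75306e+01]
```

The lid's front end projects about 4.3 mm (nominal 5) and is square: both corners measure 530.4 and 530.1 along the box axis. It lies flat at z 87.5, and the arm is clear. Handing in.

```bash
python3 - <<'E'
from h import *
c=cam('side'); save(c,'final.png',s=1.4); st(); print(bot.get_obs()['joint_vel'].round(3)); print(bot.hand_in())
E
```

```text
t 26.15 p [452.8 -94.3 146.1] yawx 175.62 zt [-0.0014  0.0012 -1.    ] F [ 0.31 -0.5   0.47] M [-0.108  0.018  0.017] w -0.001 q [-0.17  0.2   0.27  2.12 -0.07  0.84  1.64]
[ 0.042  0.011  0.056 -0.004  0.013  0.003  0.023]
the job is handed in; nothing more can be done
None
```

View pics/final.png

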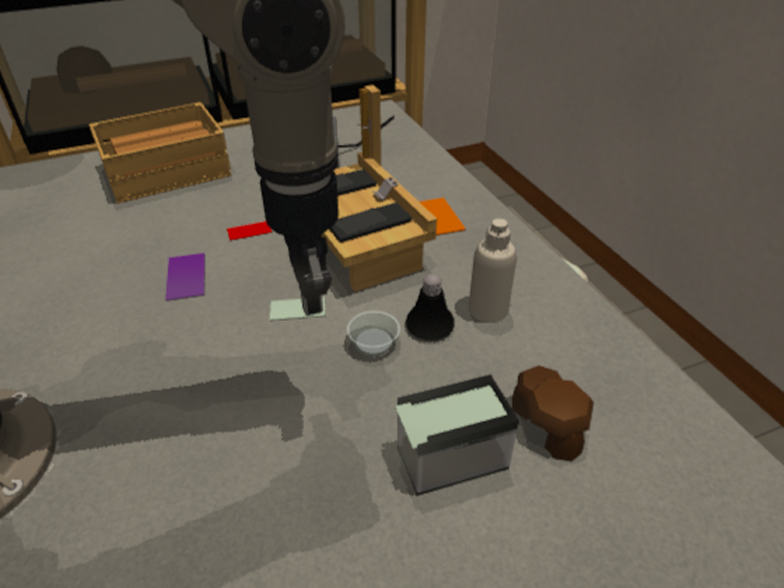

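The lid is in the box's grooves under the lips, pushed up against the end stop and released. I handed the job in at about 26 s; no verdict is reported.

I dragged it out with about 9–10 N on top until the front end overhung by about 46 mm. Then I pinched it by its long edges, lifted it, slid it 75 mm in under the lips and pushed the rest from the front end. It stopped firmly at 6 N.

**Last checks:**
- **Home:** the front end projects about 4.3 mm from the mouth in the side view. The top view gave only about 3 mm, from one corner because the arm hid the other. Nominal is 5 mm, and both differences are within what I could measure.
- **Flat and square:** the side view's front corners agree to 0.3 mm along the box axis. The lid's top is at z ≈ 87.5 mm, against 88 expected.
- **Surroundings:** the slates, bowl, mister, emitter and hide look unmoved in the final picture, and the gripper is well clear of everything. I did not measure their positions.

**What disagreed:**
- **Height reading:** the reported tool height was about 30 mm lower than where the cameras and the touch on the lid put the fingertips. I worked by camera and force instead.
- **Camera offset:** the two cameras differed by up to about 3 mm in y at the box, so I aligned lid to box within each picture.
- **First pulls:** at 5–6 N the fingers slipped on the lid, so I raised the force a little.
- **At the mouth:** the lid tipped about 1° in the grip when it touched the ledges, and I levelled it before sliding it under the lips.

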